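Pack the pocket books away in the reading-corner drawer

ROBOT

A 7-joint arm with a two-finger parallel gripper is mounted at the origin on the work surface. World frame = base frame: x ahead of the robot, y to its left, z up, the work surface at z = 0. Lengths are in m, angles in rad, forces in N, time in s.
With the tool pointing down it reaches from about 0.35 to 0.9 m from the base axis. Payload 7.2 kg.
Tool frame: the origin (TCP) lies between the finger pads; the fingertips stand 22 mm ahead of it and the grasp point (between the pads) lies 3 mm ahead of it; y points along the fingers, x is the direction in which the jaws open and shut, and the axes are right-handed (so a half turn about y gives the same grasp; the last joint's range is limited). The gripper opens to 88 mm and grips with 3 to 60 N. Pads are 20 mm wide; open, the fingers measure 115 mm over their backs; the gripper's body (75 mm by 178 mm) begins 61 mm behind the grasp point.
Start: joints at [-1.398, 0.411, -0.013, 1.596, 0.006, 1.134, -0.082], TCP at [0.149, 0.607, 0.245] pointing down, gripper open.
Joint ranges: [-2.95, 2.95], [-0.29, 1.99], [-1.47, 1.44], [0.14, 2.54], [-1.03, 4.17], [0.13, 1.85], [-2.86, 2.86]. Speed limits (rad/s): [2.39, 2.39, 3.01, 3.01, 3.14, 3.14, 3.14].

INTERFACE

Orientations are given as a unit quaternion [w, x, y, z].
In Python, from bench import ctrl, vision, order gives the robot as it stands.
- The arm moves only by the tool send_rows, never from a script. Its argument "deltas" is a list of rows, each an object of numbers: "dx", "dy", "dz": the shift along the tool's x, y, z in mm; "rx", "ry", "rz": the turn, a rotation vector about the tool's x, y, z in rad; "claw": the closure, from -1 (fully open) to 1 (shut), so that 0 is half open. In form: [{"dx": .., "dy": .., "dz": .., "rx": .., "ry": .., "rz": .., "claw": ..}, ...]. A call has 1 to 20 rows; each row shifts and turns the commanded pose from where the row before left it, along the tool's axes as they then stand; what a row does not reach is not made up. A row lasts 1/12 s, in which the tool goes at most 41.7 mm and 7.16 degrees, less where a joint would pass 70% of its speed; a pose out of reach is approached as far as the arm can. A call is refused whole if a number of a shift passes 41.7 or a number of a turn 0.125, either way. A call with a gripper value outside its range is refused whole. The fingers move at their own pace and stop on an object; the grip force is fixed at half the most. Time passes only in rows, so rows that do not move let the fingers close. It gives the time, the measured TCP pose, the force and the opening at its end, in the units of the state.
- ctrl.get_obs(): the state, without advancing time (a new reading comes with each control period).
- vision.camera(name): name is "side" or "top" or "wrist"; returns a dict with "img" (384x512x3 uint8, blue, green, red), "fx", "fy", "cx", "cy" (pixels), "k1" (the pictures are not rectified: a ray, as slopes to the right and down, at radius r is drawn at 1 + k1 r^2 times it, then the intrinsics apply), "rvec" (rotation vector, rad) and "tvec" (3), from world to camera coordinates, as OpenCV has them. Camera axes: x right, y down, z forward; pixel columns grow to the right and rows downward; lengths in m; the calibration is good to about 2 mm. A picture is of the moment at which its call begins. There is no depth.
- order.close_job(): hands the job in, once; it reports no verdict.
The state is a dict: "time_s": time; "joint_pos": joint angles; "joint_vel": joint speeds; "tau": joint torques, N m; "tcp_pos": TCP position; "tool_rot": TCP orientation; "force": force on the tool from outside, world axes, zero at the start; "torque": the same for the moment, N m; "width": finger opening in m.
Only numpy, scipy, OpenCV 4.12 (cv2) and the standard library are available. Lean on these libraries where they do the work, as an engineer would, in place of code of your own. Each camera call takes 0.05 s, during which the arm holds its last target. There are 200 camera calls.

TASK

Pull the drawer fully open and lay every pocket book from the table flat in it, long sides front to back, in two square-edged piles between the corner blocks, left and right, sharing out thick and thin books so that none stands above the drawer's rim. Once they are all in, feel with the fingertips for anything standing proud: touch the rim of the left side wall from above, sweep close over the middle of the left and then of the right pile at about rim height, and touch the rim of the right side wall. Then push the drawer fully shut with the books still lying in their square piles, and leave the mug and the spectacle case where they are.

Things in the scene. Friction and masses are not known exactly. Their poses are not given: they have to be found in the camera images.
- cabinet: Low pale-wood desktop drawer unit fixed to the table, 200 mm deep (its x), 274 wide (its y), 92 high. Origin: centre of its underside. Its front (x = -100 mm) looks to its own -x, towards the robot. Its opening is 4 mm higher than the drawer's rim: a book standing up further strikes the top board when the drawer is shut. The drawer counts as part of this body.
- drawer (a joint): How far the drawer is out, m: 0 = shut (grey drawer front flush with the unit's front), 0.13 = fully out, at its stop. It slides to the unit's -x, takes about 1.5 N to move plus light damping and stays where it is left. At the start it is shut or up to 25 mm ajar.
- drawer_in (a point): Centre of the drawer's inner floor, 22 mm above the table; moves with the drawer; axes as the cabinet's (x to the back, y to the left seen from the robot). Inside 108 mm (x) by 230 mm (y), 56 mm deep; side and back walls 7 mm thick, front 12; all tops level (the rim, 78 mm above the table). Six corner blocks make two places for piles. Fully out, the inside lies wholly in front of the unit.
- bay_left (a point): Middle of the left pile's place, on the drawer's floor, 50 mm to the left (+y) of its middle. The place takes a pile 62 mm wide (y) and 100 mm long (x) with 4 mm to spare on each side: wooden blocks 50 mm high stand at its four corners. Between the blocks (the middle 58 mm along x) 34 mm are free on both sides of the pile along y for the fingers.
- bay_right (a point): The same for the right pile, 50 mm to the right (-y) of the drawer's middle.
- rim_left (a point): Middle of the top edge of the drawer's left side wall (+y side), 118.5 mm from the drawer's middle line, 56 mm above the inner floor.
- rim_right (a point): Middle of the top edge of the drawer's right side wall (-y side).
- handle (a point): Middle of the drawer's brass bar handle: a round bar 10 mm thick and 100 mm long, along the cabinet's y, standing level 40 mm (bar centre) in front of the drawer front, 66 mm above the table; its two stems are 42 mm either side of the middle. Moves with the drawer.
- book_orange: Pocket-size hardback book with orange covers, lying flat; 100 mm long (its x), 62 mm wide (its y), 24 mm thick (its z), about 97 g. Origin: centre of its underside. May be absent.
- book_black: Pocket-size hardback book with black covers, lying flat; 100 mm long (its x), 62 mm wide (its y), 24 mm thick (its z), about 97 g. Origin: centre of its underside. May be absent.
- book_white: Pocket-size hardback book with white covers, lying flat; 100 mm long (its x), 62 mm wide (its y), 18 mm thick (its z), about 73 g. Origin: centre of its underside. May be absent.
- book_navy: Pocket-size hardback book with navy-blue covers, lying flat; 100 mm long (its x), 62 mm wide (its y), 18 mm thick (its z), about 73 g. Origin: centre of its underside. May be absent.
- book_green: Pocket-size hardback book with green covers, lying flat; 100 mm long (its x), 62 mm wide (its y), 12 mm thick (its z), about 48 g. Origin: centre of its underside. May be absent.
- book_yellow: Pocket-size hardback book with yellow covers, lying flat; 100 mm long (its x), 62 mm wide (its y), 12 mm thick (its z), about 48 g. Origin: centre of its underside. May be absent.
- mug: Blue mug, 82 mm across, 92 mm high, standing just to the right of the drawer unit; origin: centre of its underside. Leave alone.
- glasses_case: Dark brown spectacle case, 55 x 155 x 31 mm, lying on top of the drawer unit towards its back; origin: centre of its underside. Leave alone.
Mind the look-alikes: they are no part of the job. There is more than one size of the book_black; the one meant has the size given above. Of the things that look like the book_green, take the one that is nearest to the robot's base at the start.

How it is judged:
On the way, in this order (a step that is already met when the one before it is completed fails the run):
1. the drawer is pulled fully open (value of joint drawer above 0.125 m), for 0.2 s.
2. with the drawer open, every book lies flat inside it, none above the rim, each squarely on its pile, released (value of joint drawer above 0.115 m and z of book_orange in the frame of drawer_in between -0.004 and 0.033 m and horizontal distance between each of book_orange, book_black, book_white, book_navy, book_green, book_yellow and drawer_in below 0.09 m and angle between the x axis of each of book_orange, book_black, book_white, book_navy, book_green, book_yellow and the x axis of cabinet, either way round below 0.12 rad and angle between each of book_orange, book_black, book_white, book_navy, book_green, book_yellow's own z axis and vertical below 0.06 rad and linear speed of each of book_orange, book_black, book_white, book_navy, book_green, book_yellow below 0.02 m/s and z of book_black in the frame of drawer_in between -0.004 and 0.033 m and z of book_white in the frame of drawer_in between -0.004 and 0.039 m and z of book_navy in the frame of drawer_in between -0.004 and 0.039 m and z of book_green in the frame of drawer_in between -0.004 and 0.045 m and z of book_yellow in the frame of drawer_in between -0.004 and 0.045 m and (horizontal distance between book_black and book_orange above 0.055 m or horizontal distance between book_black and book_orange below 0.009 m) and (horizontal distance between book_white and book_orange above 0.055 m or horizontal distance between book_white and book_orange below 0.009 m) and (horizontal distance between book_white and book_black above 0.055 m or horizontal distance between book_white and book_black below 0.009 m) and (horizontal distance between book_navy and book_orange above 0.055 m or horizontal distance between book_navy and book_orange below 0.009 m) and (horizontal distance between book_navy and book_black above 0.055 m or horizontal distance between book_navy and book_black below 0.009 m) and (horizontal distance between book_navy and book_white above 0.055 m or horizontal distance between book_navy and book_white below 0.009 m) and (horizontal distance between book_green and book_orange above 0.055 m or horizontal distance between book_green and book_orange below 0.009 m) and (horizontal distance between book_green and book_black above 0.055 m or horizontal distance between book_green and book_black below 0.009 m) and (horizontal distance between book_green and book_white above 0.055 m or horizontal distance between book_green and book_white below 0.009 m) and (horizontal distance between book_green and book_navy above 0.055 m or horizontal distance between book_green and book_navy below 0.009 m) and (horizontal distance between book_yellow and book_orange above 0.055 m or horizontal distance between book_yellow and book_orange below 0.009 m) and (horizontal distance between book_yellow and book_black above 0.055 m or horizontal distance between book_yellow and book_black below 0.009 m) and (horizontal distance between book_yellow and book_white above 0.055 m or horizontal distance between book_yellow and book_white below 0.009 m) and (horizontal distance between book_yellow and book_navy above 0.055 m or horizontal distance between book_yellow and book_navy below 0.009 m) and (horizontal distance between book_yellow and book_green above 0.055 m or horizontal distance between book_yellow and book_green below 0.009 m) and contact force between the fingers and book_orange below 0.05 N and contact force between the fingers and book_black below 0.05 N and contact force between the fingers and book_white below 0.05 N and contact force between the fingers and book_navy below 0.05 N and contact force between the fingers and book_green below 0.05 N and contact force between the fingers and book_yellow below 0.05 N), for 0.3 s.
3. the fingers touch the rim of the left side wall (value of joint drawer above 0.115 m and y of the grasp point in the frame of rim_left between -0.03 and 0.03 m and x of the grasp point in the frame of rim_left between -0.055 and 0.055 m and z of the grasp point in the frame of rim_left above 0.005 m and contact force between the fingers and cabinet above 0.3 N), for 0.05 s.
4. the fingertips pass low over the middle of the left pile (value of joint drawer above 0.115 m and horizontal distance between the grasp point and bay_left below 0.035 m and z of the grasp point in the frame of rim_left below 0.036 m), for 0.05 s.
5. the fingertips pass low over the middle of the right pile (value of joint drawer above 0.115 m and horizontal distance between the grasp point and bay_right below 0.035 m and z of the grasp point in the frame of rim_left below 0.036 m), for 0.05 s.
6. the fingers touch the rim of the right side wall (value of joint drawer above 0.115 m and y of the grasp point in the frame of rim_right between -0.03 and 0.03 m and x of the grasp point in the frame of rim_right between -0.055 and 0.055 m and z of the grasp point in the frame of rim_right above 0.005 m and contact force between the fingers and cabinet above 0.3 N), for 0.05 s.
7. the drawer is pushed fully shut (value of joint drawer below 0.006 m), for 0.2 s.
At the end, for the whole second after the job is handed in: Drawer shut (under 6 mm out); every book inside, at rest, flat (0.06 rad), lengthwise front to back (0.12 rad), its top at most 1 mm above the rim; books of one pile over each other within 9 mm; the two piles over 55 mm apart, centre to centre (value of joint drawer below 0.006 m and z of book_orange in the frame of drawer_in between -0.004 and 0.033 m and horizontal distance between each of book_orange, book_black, book_white, book_navy, book_green, book_yellow and drawer_in below 0.09 m and angle between the x axis of each of book_orange, book_black, book_white, book_navy, book_green, book_yellow and the x axis of cabinet, either way round below 0.12 rad and angle between each of book_orange, book_black, book_white, book_navy, book_green, book_yellow's own z axis and vertical below 0.06 rad and linear speed of each of book_orange, book_black, book_white, book_navy, book_green, book_yellow below 0.02 m/s and z of book_black in the frame of drawer_in between -0.004 and 0.033 m and z of book_white in the frame of drawer_in between -0.004 and 0.039 m and z of book_navy in the frame of drawer_in between -0.004 and 0.039 m and z of book_green in the frame of drawer_in between -0.004 and 0.045 m and z of book_yellow in the frame of drawer_in between -0.004 and 0.045 m and (horizontal distance between book_black and book_orange above 0.055 m or horizontal distance between book_black and book_orange below 0.009 m) and (horizontal distance between book_white and book_orange above 0.055 m or horizontal distance between book_white and book_orange below 0.009 m) and (horizontal distance between book_white and book_black above 0.055 m or horizontal distance between book_white and book_black below 0.009 m) and (horizontal distance between book_navy and book_orange above 0.055 m or horizontal distance between book_navy and book_orange below 0.009 m) and (horizontal distance between book_navy and book_black above 0.055 m or horizontal distance between book_navy and book_black below 0.009 m) and (horizontal distance between book_navy and book_white above 0.055 m or horizontal distance between book_navy and book_white below 0.009 m) and (horizontal distance between book_green and book_orange above 0.055 m or horizontal distance between book_green and book_orange below 0.009 m) and (horizontal distance between book_green and book_black above 0.055 m or horizontal distance between book_green and book_black below 0.009 m) and (horizontal distance between book_green and book_white above 0.055 m or horizontal distance between book_green and book_white below 0.009 m) and (horizontal distance between book_green and book_navy above 0.055 m or horizontal distance between book_green and book_navy below 0.009 m) and (horizontal distance between book_yellow and book_orange above 0.055 m or horizontal distance between book_yellow and book_orange below 0.009 m) and (horizontal distance between book_yellow and book_black above 0.055 m or horizontal distance between book_yellow and book_black below 0.009 m) and (horizontal distance between book_yellow and book_white above 0.055 m or horizontal distance between book_yellow and book_white below 0.009 m) and (horizontal distance between book_yellow and book_navy above 0.055 m or horizontal distance between book_yellow and book_navy below 0.009 m) and (horizontal distance between book_yellow and book_green above 0.055 m or horizontal distance between book_yellow and book_green below 0.009 m)); the robot touches nothing.
It fails at once if the mug is moved more than 20 mm (distance of mug from where it was at the start of the episode above 0.02 m).
It fails at once if the spectacle case is moved more than 20 mm (distance of glasses_case from where it was at the start of the episode above 0.02 m).
Of book_orange, book_black, book_white, book_navy, book_green, book_yellow only 4 to 6 are there at a start; the rules pass over those that are not, and their reading is None.
At some moment in a run one of book_orange, book_black, book_white, book_navy, book_green, book_yellow may be knocked a few centimetres aside while the robot is not near it.
Once in a run the grip may slacken for a moment while it holds something.
It also fails if it takes over 208 s, if anything falls off the work surface, if the arm or the gripper's body presses on something with over 40 N, if the wrist force passes 120 N, or if a joint passes its speed limit or range.

## Working session

There is one attempt and no reset: what is moved stays moved. The work goes in short steps, Python scripts to look and compute and a tool call to move; the robot and the scene stay as the last step left them, time stands still between calls to the robot, and variables do not carry over. Pictures are saved under pics/ and viewed, about 12 in all and at most 16, crops included, and the job is handed in when it is done.

Besides the shell and the picture viewer there is one more tool, called after "Call:" as name([rows], argument=value, ...), one row to a line, values as JSON. send_rows: Moves the arm, as the interface text tells. Its arguments: {"type":"object","properties":{"deltas":{"type":"array"}},"required":["deltas"]}

```bash
ls; mkdir -p pics
cat > h.py <<'E'
import numpy as np, cv2
from bench import ctrl, vision, order
from scipy.spatial.transform import Rotation as R
def cam(n, f=None):
    c=vision.camera(n)
    if f: cv2.imwrite('pics/'+f,c['img'])
    return c
def px2w(c,uv,z):
    uv=np.atleast_2d(np.array(uv,float))
    K=np.array([[c['fx'],0,c['cx']],[0,c['fy'],c['cy']],[0,0,1.]])
    n=cv2.undistortPoints(uv[:,None],K,np.array([c['k1'],0,0,0.]))[:,0]
    Rm=cv2.Rodrigues(np.array(c['rvec'],float))[0]; t=np.array(c['tvec'],float).ravel()
    o=-Rm.T@t; d=np.c_[n,np.ones(len(n))]@Rm
    return o+d*((z-o[2])/d[:,2])[:,None]
def w2px(c,P):
    K=np.array([[c['fx'],0,c['cx']],[0,c['fy'],c['cy']],[0,0,1.]])
    return cv2.projectPoints(np.atleast_2d(np.array(P,float)),np.array(c['rvec'],float),np.array(c['tvec'],float),K,np.array([c['k1'],0,0,0.]))[0][:,0]
E
python3 - <<'E'
from h import *
import pickle
d={}
for n in ('top','side'):
    d[n]=cam(n,n+'0.png')
    c=d[n];Rm=cv2.Rodrigues(np.array(c['rvec'],float))[0];print(n,-Rm.T@np.array(c['tvec']).ravel(),c['fx'],c['k1'])
pickle.dump(d,open('c0.pkl','wb'))
o=ctrl.get_obs();print(o)
print(R.from_quat(np.roll(o['tool_rot'],-1)).as_matrix())
a=cv2.imread('pics/top0.png');cv2.imwrite('pics/top0b.png',cv2.resize(a,(800,600),interpolation=cv2.INTER_CUBIC))
E
```

```text
pics
top [0.36016868 0.02079818 1.18031388] 401.4253542749397 -0.06190959138789152
side [-0.05888527 -0.86812483  1.190978  ] 496.1766289024555 -0.20340940294115958
{'time_s': 0.1, 'joint_pos': array([-1.39819178,  0.41182697, -0.01272409,  1.59691418,  0.0056345 ,
        1.13429994, -0.08220152]), 'joint_vel': array([ 0.00250522, -0.00278966, -0.00097619, -0.0016617 , -0.00170995,
        0.00117465, -0.0013372 ]), 'tau': array([ 3.25788096e-03, -5.89101899e+01,  6.43350799e-01, -2.91716534e+01,
       -5.39855019e-02,  1.44997556e-02,  3.65145729e-05]), 'tcp_pos': array([0.14899363, 0.60656649, 0.24390759]), 'tool_rot': array([-0.55608341,  0.5567673 ,  0.43597363, -0.43670175]), 'force': array([ 0.00429553,  0.81942878, -0.56041664]), 'torque': array([ 0.02306706, -0.03729015,  0.034009  ]), 'width': 0.08794289911930094}
[[ 2.38437152e-01 -2.13483045e-04 -9.71157906e-01]
 [ 9.71156910e-01 -1.39648582e-03  2.38437215e-01]
 [-1.40711055e-03 -9.99999002e-01 -1.25648567e-04]]
```

View pics/top0b.png

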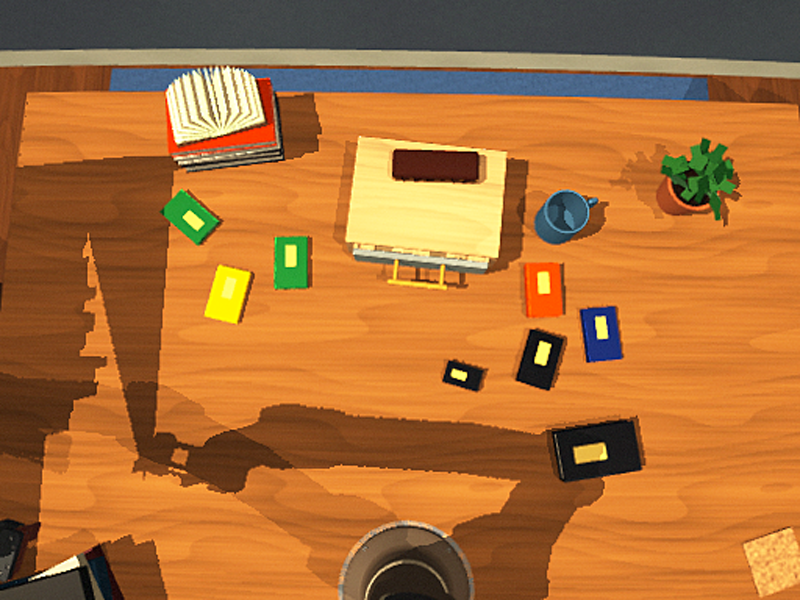

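View pics/side0.png

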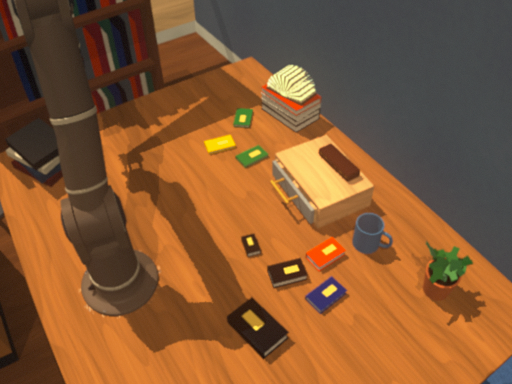

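```bash
cat >> h.py <<'E'
from scipy.optimize import minimize
TH=dict(orange=24,black=24,navy=18,green=12,yellow=12)
def mask(img,name):
    h=cv2.cvtColor(img,cv2.COLOR_BGR2HSV); H,S,V=[h[...,i].astype(int) for i in range(3)]
    if name=='orange': m=(H<9)&(S>200)&(V>170)
    if name=='black': m=(V<50)
    if name=='navy': m=(H>105)&(H<130)&(S>120)&(V>40)
    if name=='green': m=(H>50)&(H<75)&(S>120)&(V>50)
    if name=='yellow': m=(H>25)&(H<33)&(S>180)&(V>150)
    return m.astype(np.uint8)
def box(p,z0,dims):
    c,s=np.cos(p[2]),np.sin(p[2]); L,W,T=dims
    P=np.array([[a*L/2,b*W/2,0] for a,b in((1,1),(1,-1),(-1,-1),(-1,1))])
    Q=P[:,:2]@np.array([[c,s],[-s,c]])+p[:2]
    return np.vstack([np.c_[Q,np.full(4,z0)],np.c_[Q,np.full(4,z0+T)]])
def fit(c,name,near=None,z0=0.,verbose=True,full=True):
    m=mask(c['img'],name); T=TH[name]/1000; out=[]
    n,lab,st,cen=cv2.connectedComponentsWithStats(m)
    for i in range(1,n):
        if st[i,4]<120: continue
        cs=cv2.findContours((lab==i).astype(np.uint8),cv2.RETR_EXTERNAL,cv2.CHAIN_APPROX_NONE)[0][0]
        w=px2w(c,cs[:,0],z0+T)[:,:2]
        r=cv2.minAreaRect((w*1000).astype(np.float32)); (cx,cy),(a,b),_=r
        L,W=max(a,b),min(a,b)
        bp=cv2.boxPoints(r); e=bp[1]-bp[0] if np.linalg.norm(bp[1]-bp[0])>np.linalg.norm(bp[2]-bp[1]) else bp[2]-bp[1]
        p0=np.array([cx/1000,cy/1000,np.arctan2(e[1],e[0])])
        if near is not None and np.hypot(*(p0[:2]-near))>0.06: continue
        if not(80<L<125 and 45<W<85):
            if verbose: print(name,'reject',p0.round(3),round(L),round(W),cen[i].round()); 
            continue
        tgt=np.zeros(m.shape,np.uint8); cv2.drawContours(tgt,[cs],-1,1,-1)
        S=8; x,y,ww,hh=st[i,:4]; x0,y0=x-6,y-6
        big=cv2.resize(tgt[y0:y0+hh+12,x0:x0+ww+12],None,fx=S,fy=S,interpolation=cv2.INTER_LINEAR)
        def cost(d):
            B=box(p0+d*[.001,.001,.01],z0,(.1,.062,T)) ; pp=w2px(c,B)
            h=cv2.convexHull(((pp-[x0,y0]+.5)*S).astype(np.float32)).round().astype(np.int32)
            k=np.zeros_like(big); cv2.fillConvexPoly(k,h,1)
            return (k^big).sum()/S/S
        r=minimize(cost,[0,0,0],method='Nelder-Mead',options=dict(initial_simplex=[[0,0,0],[4,0,0],[0,4,0],[0,0,5]],maxiter=120))
        p=p0+r.x*[.001,.001,.01]; p[2]=(p[2]+np.pi/2)%np.pi-np.pi/2
        out.append((p,r.fun,L,W))
        if verbose: print(name,p.round(4),'resid px',round(r.fun),'of',st[i,4],'LW',round(L),round(W),'r',round(np.hypot(*p[:2]),3))
    return out
E
python3 - <<'E'
from h import *
import pickle
d=pickle.load(open('c0.pkl','rb')); c=d['top']
print('origin',w2px(c,[0,0,0]),'tcp',w2px(c,[.149,.607,.245]),'side',w2px(d['side'],[[0,0,0],[.149,.607,.245]]))
for n in TH:
    print('T');fit(c,n)
    print('S');fit(d['side'],n)
s=512/800
pt=np.array([[358,138],[508,151],[500,257],[346,241]])*s
w=px2w(c,pt,.092);print('cab top corners',w.round(3),np.linalg.norm(np.diff(w,axis=0),axis=1))
print('handle',px2w(c,np.array([[388,284],[446,289]])*s,.066).round(3))
im=c['img'][75:195,200:345];cv2.imwrite('pics/cab.png',cv2.resize(im,None,fx=5,fy=5,interpolation=cv2.INTER_CUBIC))
E
```

```text
origin [[259.28079833 377.53791306]] tcp [[ -1.52089893 334.12808622]] side [[119.3007641  281.32345495]
 [ 80.11836021  91.76154986]]
T
orange reject [ 0.885  0.382 -1.437] 211 134 [148.  83.]
S
T
black [ 0.4175 -0.2419 -0.2774] resid px 66 of 629 LW 99 63 r 0.483
black reject [ 0.386 -0.098  1.291] 65 40 [296. 240.]
black reject [ 0.254 -0.341 -1.415] 152 92 [383. 288.]
black reject [0.04  0.648 1.525] 191 125 [ 20. 357.]
black reject [0.016 0.541 0.493] 104 33 [ 66. 367.]
black reject [ 0.061 -0.019  1.349] 102 38 [266. 357.]
black reject [ 0.022 -0.011 -1.554] 146 59 [262. 374.]
S
black reject [0.466 1.791 1.404] 233 152 [83.  6.]
black reject [0.475 1.284 1.29 ] 539 156 [118.  39.]
black reject [0.316 1.327 1.413] 414 45 [81. 46.]
black reject [0.02  1.299 1.451] 549 110 [26. 72.]
black reject [0.323 0.848 1.478] 160 92 [115.  94.]
black [-0.0248  0.8403 -1.323 ] resid px 198 of 135 LW 94 83 r 0.841
black reject [-0.073  0.685 -1.274] 331 136 [ 40. 164.]
black reject [ 0.251 -0.343 -1.408] 148 91 [256. 328.]
black reject [-0.342 -0.009  1.295] 212 54 [  8. 344.]
T
navy [ 0.4674 -0.3597  0.1095] resid px 53 of 631 LW 99 66 r 0.59
S
navy [ 0.4684 -0.3581  0.0666] resid px 284 of 402 LW 93 55 r 0.59
T
green reject [ 0.794 -0.574  0.991] 151 141 [449. 111.]
green [0.6819 0.4319 0.88  ] resid px 40 of 551 LW 103 61 r 0.807
green [0.5942 0.2285 0.0682] resid px 49 of 564 LW 98 60 r 0.637
S
green [0.694  0.4477 0.9981] resid px 107 of 128 LW 87 55 r 0.826
T
yellow [ 0.531   0.3486 -0.2108] resid px 48 of 617 LW 99 64 r 0.635
S
yellow [ 0.5373  0.3597 -0.3757] resid px 153 of 220 LW 91 51 r 0.647
cab top corners [[ 0.811  0.101  0.092]
 [ 0.791 -0.174  0.092]
 [ 0.593 -0.157  0.092]
 [ 0.617  0.116  0.092]] [0.27565886 0.19913576 0.27503444]
handle [[ 0.545  0.041  0.066]
 [ 0.538 -0.064  0.066]]
```

View pics/cab.png

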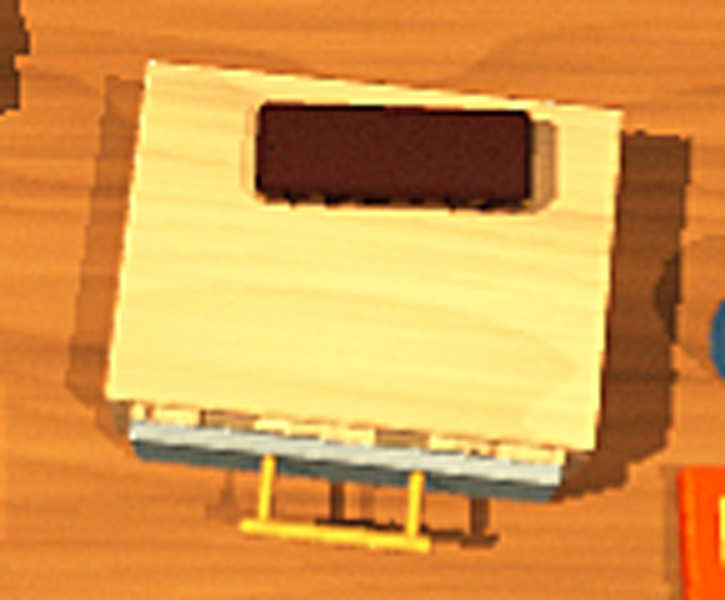

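```bash
cat >> h.py <<'E'
def tool(o=None):
    o=o or ctrl.get_obs(); return np.array(o['tcp_pos']),R.from_quat(np.roll(o['tool_rot'],-1)).as_matrix()
def plan(xyz,yaw=None):
    """print: ry (jaw to yaw, mod pi) first, then dx,dz (mm) in the turned frame, dy down; tilt fix"""
    p,M=tool(); j=np.arctan2(M[1,0],M[0,0]); a=0
    if yaw is not None: a=(yaw-j+np.pi/2)%np.pi-np.pi/2
    Rn=R.from_rotvec([0,0,a]).as_matrix()@M; d=(np.array(xyz)-p)*1000
    print('now',p.round(4),'jaw',round(j,3),'| ry',round(-a,3),'then dx dy dz',(Rn.T@d).round(1),'tilt',M[2,0].round(4),M[2,2].round(4))
E
python3 - <<'E'
from h import *
import pickle
d=pickle.load(open('c0.pkl','rb')); c=d['top']
h=cv2.cvtColor(c['img'],cv2.COLOR_BGR2HSV); print(h[193:196,338:346].tolist()[0], h[170:173,340:343].tolist()[0])
f=lambda p:(np.array(p,float)+.5)/5-.5+[200,75]
W=px2w(c,f([[150,62],[622,113],[596,450],[108,398]]),.092)[:,:2]
L=np.array([[.1,.137],[.1,-.137],[-.1,-.137],[-.1,.137]])
from scipy.optimize import least_squares
g=lambda q:(L@np.array([[np.cos(q[2]),np.sin(q[2])],[-np.sin(q[2]),np.cos(q[2])]])+q[:2]-W).ravel()
r=least_squares(g,[.7,0,-.08]);q=r.x;print('cab',q.round(4),(r.fun*1000).round(1))
Rc=np.array([[np.cos(q[2]),np.sin(q[2])],[-np.sin(q[2]),np.cos(q[2])]])
hw=px2w(c,f([[240,526],[432,546]]),.069)[:,:2];print(hw,(hw-q[:2])@Rc.T)
mid=q[:2]+Rc.T@[((hw-q[:2])@Rc.T)[:,0].mean(),0]
print('handle mid',mid,'fully out',q[:2]+Rc.T@[-.27,0]); plan([*mid,.19],q[2]); plan([*mid,.069],q[2])
E
```

```text
[[12, 255, 255], [11, 255, 255], [10, 255, 255], [10, 255, 255], [10, 255, 255], [10, 255, 255], [10, 255, 255], [11, 255, 255]] [[10, 255, 255], [10, 255, 255], [9, 255, 255]]
cab [ 0.7036 -0.0271 -0.0904] [ 0.4  0.8  1.2 -1.6 -0.9 -0.4 -0.7  1.2]
[[ 0.5501219   0.04272145]
 [ 0.54069078 -0.0652084 ]] [[-0.15912593  0.05569999]
 [-0.15877438 -0.05264056]]
handle mid [ 0.54526823 -0.01276695] fully out [ 0.43467189 -0.00274112]
now [0.149  0.6066 0.2439] jaw 1.33 | ry 1.42 then dx dy dz [ 450.6   53.3 -581. ] tilt -0.0014 -0.0001
now [0.149  0.6066 0.2439] jaw 1.33 | ry 1.42 then dx dy dz [ 450.8  174.3 -581. ] tilt -0.0014 -0.0001
```

Call:
send_rows([
  {"ry": 0.118, "claw": 0.3},
  {"ry": 0.118, "claw": 0.3},
  {"ry": 0.118, "claw": 0.3},
  {"ry": 0.118, "claw": 0.3},
  {"ry": 0.118, "claw": 0.3},
  {"ry": 0.118, "claw": 0.3},
  {"ry": 0.118, "claw": 0.3},
  {"ry": 0.118, "claw": 0.3},
  {"ry": 0.118, "claw": 0.3},
  {"ry": 0.118, "claw": 0.3},
  {"ry": 0.12, "claw": 0.3},
  {"ry": 0.12, "claw": 0.3},
])

```text
schema error: expected keys dx, dy, dz, rx, ry, rz, claw
```

Call:
send_rows([
  {"dx": 22.5, "dz": -29, "claw": 0.3},
  {"dx": 22.5, "dz": -29, "claw": 0.3},
  {"dx": 22.5, "dz": -29, "claw": 0.3},
  {"dx": 22.5, "dz": -29, "claw": 0.3},
  {"dx": 22.5, "dz": -29, "claw": 0.3},
  {"dx": 22.5, "dz": -29, "claw": 0.3},
  {"dx": 22.5, "dz": -29, "claw": 0.3},
  {"dx": 22.5, "dz": -29, "claw": 0.3},
  {"dx": 22.5, "dz": -29, "claw": 0.3},
  {"dx": 22.5, "dz": -29, "claw": 0.3},
  {"dx": 22.5, "dz": -29, "claw": 0.3},
  {"dx": 22.5, "dz": -29, "claw": 0.3},
  {"dx": 22.5, "dz": -29, "claw": 0.3},
  {"dx": 22.5, "dz": -29, "claw": 0.3},
  {"dx": 22.5, "dz": -29, "claw": 0.3},
  {"dx": 22.5, "dz": -29, "claw": 0.3},
  {"dx": 22.5, "dz": -29, "claw": 0.3},
  {"dx": 22.5, "dz": -29, "claw": 0.3},
  {"dx": 22.5, "dz": -29, "claw": 0.3},
  {"dx": 22.5, "dz": -29, "claw": 0.3},
])

```text
schema error: expected keys dx, dy, dz, rx, ry, rz, claw
```

```bash
sed -i "s/(H<9)&(S>200)&(V>170)/(H>6)\&(H<14)\&(S>235)\&(V>215)/" h.py
python3 - <<'E'
from h import *
plan([.5453,-.0128,.069],-.0904); print(ctrl.get_obs()['width'],ctrl.get_obs()['time_s'])
a=cam('wrist','w1.png'); fit(cam('top'),'orange')
E
```

```text
now [0.149  0.6066 0.2439] jaw 1.33 | ry 1.42 then dx dy dz [ 450.8  174.3 -581. ] tilt -0.0014 -0.0001
0.08794289911930094 0.1
orange reject [ 0.828  0.356 -1.294] 171 27 [154.  88.]
orange [ 0.5496 -0.251   0.0349] resid px 53 of 628 LW 101 65 r 0.604
```

View pics/w1.png

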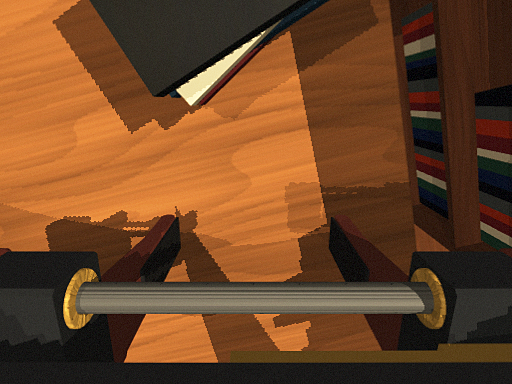

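Call:
send_rows([
  {"dx": 0, "dy": 0, "dz": 0, "rx": 0, "ry": 0.118, "rz": 0, "claw": 0.3},
  {"dx": 0, "dy": 0, "dz": 0, "rx": 0, "ry": 0.118, "rz": 0, "claw": 0.3},
  {"dx": 0, "dy": 0, "dz": 0, "rx": 0, "ry": 0.118, "rz": 0, "claw": 0.3},
  {"dx": 0, "dy": 0, "dz": 0, "rx": 0, "ry": 0.118, "rz": 0, "claw": 0.3},
  {"dx": 0, "dy": 0, "dz": 0, "rx": 0, "ry": 0.118, "rz": 0, "claw": 0.3},
  {"dx": 0, "dy": 0, "dz": 0, "rx": 0, "ry": 0.118, "rz": 0, "claw": 0.3},
  {"dx": 0, "dy": 0, "dz": 0, "rx": 0, "ry": 0.118, "rz": 0, "claw": 0.3},
  {"dx": 0, "dy": 0, "dz": 0, "rx": 0, "ry": 0.118, "rz": 0, "claw": 0.3},
  {"dx": 0, "dy": 0, "dz": 0, "rx": 0, "ry": 0.118, "rz": 0, "claw": 0.3},
  {"dx": 0, "dy": 0, "dz": 0, "rx": 0, "ry": 0.118, "rz": 0, "claw": 0.3},
  {"dx": 0, "dy": 0, "dz": 0, "rx": 0, "ry": 0.12, "rz": 0, "claw": 0.3},
  {"dx": 0, "dy": 0, "dz": 0, "rx": 0, "ry": 0.12, "rz": 0, "claw": 0.3},
])

```text
time_s: 1.2
tcp_pos: [0.149, 0.6068, 0.2444]
tool_rot: [-0.706, 0.706, -0.034, 0.034]
force: [0.6, 0.1, 0.2]
width: 0.0303
```

Call:
send_rows([
  {"dx": 22.5, "dy": 0, "dz": -29, "rx": 0, "ry": 0, "rz": 0, "claw": 0.3},
  {"dx": 22.5, "dy": 0, "dz": -29, "rx": 0, "ry": 0, "rz": 0, "claw": 0.3},
  {"dx": 22.5, "dy": 0, "dz": -29, "rx": 0, "ry": 0, "rz": 0, "claw": 0.3},
  {"dx": 22.5, "dy": 0, "dz": -29, "rx": 0, "ry": 0, "rz": 0, "claw": 0.3},
  {"dx": 22.5, "dy": 0, "dz": -29, "rx": 0, "ry": 0, "rz": 0, "claw": 0.3},
  {"dx": 22.5, "dy": 0, "dz": -29, "rx": 0, "ry": 0, "rz": 0, "claw": 0.3},
  {"dx": 22.5, "dy": 0, "dz": -29, "rx": 0, "ry": 0, "rz": 0, "claw": 0.3},
  {"dx": 22.5, "dy": 0, "dz": -29, "rx": 0, "ry": 0, "rz": 0, "claw": 0.3},
  {"dx": 22.5, "dy": 0, "dz": -29, "rx": 0, "ry": 0, "rz": 0, "claw": 0.3},
  {"dx": 22.5, "dy": 0, "dz": -29, "rx": 0, "ry": 0, "rz": 0, "claw": 0.3},
  {"dx": 22.5, "dy": 0, "dz": -29, "rx": 0, "ry": 0, "rz": 0, "claw": 0.3},
  {"dx": 22.5, "dy": 0, "dz": -29, "rx": 0, "ry": 0, "rz": 0, "claw": 0.3},
  {"dx": 22.5, "dy": 0, "dz": -29, "rx": 0, "ry": 0, "rz": 0, "claw": 0.3},
  {"dx": 22.5, "dy": 0, "dz": -29, "rx": 0, "ry": 0, "rz": 0, "claw": 0.3},
  {"dx": 22.5, "dy": 0, "dz": -29, "rx": 0, "ry": 0, "rz": 0, "claw": 0.3},
  {"dx": 22.5, "dy": 0, "dz": -29, "rx": 0, "ry": 0, "rz": 0, "claw": 0.3},
  {"dx": 22.5, "dy": 0, "dz": -29, "rx": 0, "ry": 0, "rz": 0, "claw": 0.3},
  {"dx": 22.5, "dy": 0, "dz": -29, "rx": 0, "ry": 0, "rz": 0, "claw": 0.3},
  {"dx": 22.5, "dy": 0, "dz": -29, "rx": 0, "ry": 0, "rz": 0, "claw": 0.3},
  {"dx": 22.5, "dy": 0, "dz": -29, "rx": 0, "ry": 0, "rz": 0, "claw": 0.3},
])

```text
time_s: 2.87
tcp_pos: [0.5458, -0.0126, 0.2446]
tool_rot: [0.707, -0.706, 0.032, -0.032]
force: [0.5, 0.6, 0.1]
width: 0.0306
```

Run:
```python
from h import *
plan([.5453,-.0128,.069],-.0904); o=ctrl.get_obs();print(o['width'],o['time_s'],o['joint_pos'].round(2))
cam('wrist','w2.png')
```

```text
now [ 0.5458 -0.0126  0.2446] jaw -0.089 | ry 0.001 then dx dy dz [ -0.5 175.6  -0.3] tilt 0.0001 0.0003
0.03063484635411823 2.8667 [-0.62  0.32  0.7   1.82 -0.23  1.08  0.08]
```

View pics/w2.png

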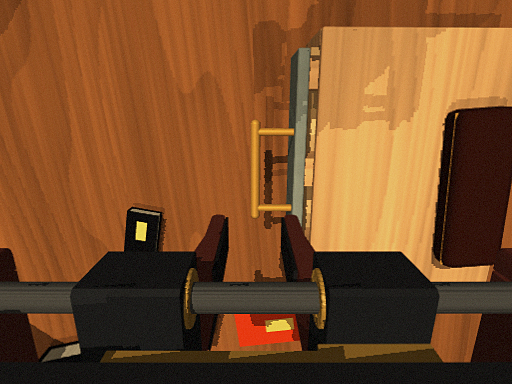

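Call:
send_rows([
  {"dx": 0, "dy": 15, "dz": 0, "rx": 0, "ry": 0, "rz": 0, "claw": 0.3},
  {"dx": 0, "dy": 15, "dz": 0, "rx": 0, "ry": 0, "rz": 0, "claw": 0.3},
  {"dx": 0, "dy": 15, "dz": 0, "rx": 0, "ry": 0, "rz": 0, "claw": 0.3},
  {"dx": 0, "dy": 15, "dz": 0, "rx": 0, "ry": 0, "rz": 0, "claw": 0.3},
  {"dx": 0, "dy": 15, "dz": 0, "rx": 0, "ry": 0, "rz": 0, "claw": 0.3},
  {"dx": 0, "dy": 15, "dz": 0, "rx": 0, "ry": 0, "rz": 0, "claw": 0.3},
  {"dx": 0, "dy": 15, "dz": 0, "rx": 0, "ry": 0, "rz": 0, "claw": 0.3},
  {"dx": 0, "dy": 15, "dz": 0, "rx": 0, "ry": 0, "rz": 0, "claw": 0.3},
  {"dx": 0, "dy": 15, "dz": 0, "rx": 0, "ry": 0, "rz": 0, "claw": 0.3},
  {"dx": 0, "dy": 15, "dz": 0, "rx": 0, "ry": 0, "rz": 0, "claw": 0.3},
  {"dx": 0, "dy": 15, "dz": 0, "rx": 0, "ry": 0, "rz": 0, "claw": 0.3},
  {"dx": 0, "dy": 10, "dz": 0, "rx": 0, "ry": 0, "rz": 0, "claw": 0.3},
])

```text
time_s: 3.92
tcp_pos: [0.5445, -0.0108, 0.0683]
tool_rot: [-0.706, 0.706, -0.032, 0.031]
force: [0.6, 0.1, 0.3]
width: 0.0309
```

Call:
send_rows([
  {"dx": 0, "dy": 0, "dz": 0, "rx": 0, "ry": 0, "rz": 0, "claw": 1},
  {"dx": 0, "dy": 0, "dz": 0, "rx": 0, "ry": 0, "rz": 0, "claw": 1},
  {"dx": 0, "dy": 0, "dz": 0, "rx": 0, "ry": 0, "rz": 0, "claw": 1},
  {"dx": 0, "dy": 0, "dz": 0, "rx": 0, "ry": 0, "rz": 0, "claw": 1},
])

```text
time_s: 4.25
tcp_pos: [0.5458, -0.0112, 0.0705]
tool_rot: [0.706, -0.706, 0.031, -0.032]
force: [0.8, -0.6, -1.0]
width: 0.0093
```

Call:
send_rows([
  {"dx": -3, "dy": 0, "dz": 0, "rx": 0, "ry": 0, "rz": 0, "claw": 1},
  {"dx": -7, "dy": 0, "dz": 0, "rx": 0, "ry": 0, "rz": 0, "claw": 1},
  {"dx": -7, "dy": 0, "dz": 0, "rx": 0, "ry": 0, "rz": 0, "claw": 1},
  {"dx": -7, "dy": 0, "dz": 0, "rx": 0, "ry": 0, "rz": 0, "claw": 1},
  {"dx": -7, "dy": 0, "dz": 0, "rx": 0, "ry": 0, "rz": 0, "claw": 1},
  {"dx": -7, "dy": 0, "dz": 0, "rx": 0, "ry": 0, "rz": 0, "claw": 1},
  {"dx": -7, "dy": 0, "dz": 0, "rx": 0, "ry": 0, "rz": 0, "claw": 1},
  {"dx": -7, "dy": 0, "dz": 0, "rx": 0, "ry": 0, "rz": 0, "claw": 1},
  {"dx": -7, "dy": 0, "dz": 0, "rx": 0, "ry": 0, "rz": 0, "claw": 1},
  {"dx": -7, "dy": 0, "dz": 0, "rx": 0, "ry": 0, "rz": 0, "claw": 1},
  {"dx": -7, "dy": 0, "dz": 0, "rx": 0, "ry": 0, "rz": 0, "claw": 1},
  {"dx": -7, "dy": 0, "dz": 0, "rx": 0, "ry": 0, "rz": 0, "claw": 1},
  {"dx": -7, "dy": 0, "dz": 0, "rx": 0, "ry": 0, "rz": 0, "claw": 1},
  {"dx": -7, "dy": 0, "dz": 0, "rx": 0, "ry": 0, "rz": 0, "claw": 1},
  {"dx": -7, "dy": 0, "dz": 0, "rx": 0, "ry": 0, "rz": 0, "claw": 1},
  {"dx": -6, "dy": 0, "dz": 0, "rx": 0, "ry": 0, "rz": 0, "claw": 1},
  {"dx": -4, "dy": 0, "dz": 0, "rx": 0, "ry": 0, "rz": 0, "claw": 1},
  {"dx": -3, "dy": 0, "dz": 0, "rx": 0, "ry": 0, "rz": 0, "claw": 1},
])

```text
time_s: 5.75
tcp_pos: [0.436, -0.001, 0.0706]
tool_rot: [-0.706, 0.707, -0.028, 0.036]
force: [25.8, -1.8, -29.9]
width: 0.0089
```

Call:
send_rows([
  {"dx": 0, "dy": 0, "dz": 0, "rx": 0, "ry": 0, "rz": 0, "claw": 1},
  {"dx": 0, "dy": 0, "dz": 0, "rx": 0, "ry": 0, "rz": 0, "claw": 1},
  {"dx": 0, "dy": 0, "dz": 0, "rx": 0, "ry": 0, "rz": 0, "claw": 1},
])

```text
time_s: 6.0
tcp_pos: [0.4335, -0.0008, 0.0705]
tool_rot: [0.707, -0.706, 0.03, -0.033]
force: [5.7, -0.2, 4.0]
width: 0.0149
```

Call:
send_rows([
  {"dx": 0, "dy": 0, "dz": 0, "rx": 0, "ry": 0, "rz": 0, "claw": 0.3},
  {"dx": 0, "dy": 0, "dz": 0, "rx": 0, "ry": 0, "rz": 0, "claw": 0.3},
  {"dx": 0, "dy": 0, "dz": 0, "rx": 0, "ry": 0, "rz": 0, "claw": 0.3},
  {"dx": 0, "dy": -15, "dz": 0, "rx": 0, "ry": 0, "rz": 0, "claw": 0.3},
  {"dx": 0, "dy": -25, "dz": 0, "rx": 0, "ry": 0, "rz": 0, "claw": 0.3},
  {"dx": 0, "dy": -30, "dz": 0, "rx": 0, "ry": 0, "rz": 0, "claw": 0.3},
  {"dx": 0, "dy": -30, "dz": 0, "rx": 0, "ry": 0, "rz": 0, "claw": -1},
  {"dx": 0, "dy": -30, "dz": 0, "rx": 0, "ry": 0, "rz": 0, "claw": -1},
  {"dx": 0, "dy": -20, "dz": 0, "rx": 0, "ry": 0, "rz": 0, "claw": -1},
])

```text
time_s: 6.75
tcp_pos: [0.4311, -0.0013, 0.2215]
tool_rot: [0.707, -0.706, 0.032, -0.032]
force: [-0.2, -0.3, 0.5]
width: 0.0475
```

Run:
```python
from h import *
import pickle
c=cam('top','t3.png')
for n in TH: fit(c,n)
pickle.dump(c,open('c3.pkl','wb'))
cv2.imwrite('pics/t3c.png',cv2.resize(c['img'][75:215,195:355],None,fx=4.5,fy=4.2 and 4.5*.9,interpolation=cv2.INTER_CUBIC) if 0 else cv2.resize(c['img'][80:213,190:360],None,fx=4.5,fy=4.5,interpolation=cv2.INTER_CUBIC))
```

```text
orange reject [ 0.843  0.378 -1.484] 207 55 [147.  89.]
orange [ 0.5518 -0.2508  0.0273] resid px 325 of 422 LW 98 67 r 0.606
black [ 0.4181 -0.2411 -0.2866] resid px 59 of 633 LW 99 64 r 0.483
black reject [ 0.254 -0.342 -1.412] 151 92 [383. 288.]
black reject [0.016 0.541 0.496] 104 33 [ 66. 367.]
black reject [-1.000e-03  6.450e-01 -1.521e+00] 176 57 [ 37. 372.]
navy [ 0.4666 -0.3589  0.1193] resid px 83 of 598 LW 97 64 r 0.589
green reject [ 0.794 -0.575  0.978] 152 141 [449. 111.]
green [0.6819 0.4319 0.88  ] resid px 38 of 552 LW 103 61 r 0.807
green [0.5942 0.2285 0.0682] resid px 48 of 565 LW 98 60 r 0.637
yellow [ 0.531   0.3489 -0.2034] resid px 46 of 622 LW 100 64 r 0.635
```

View pics/t3c.png

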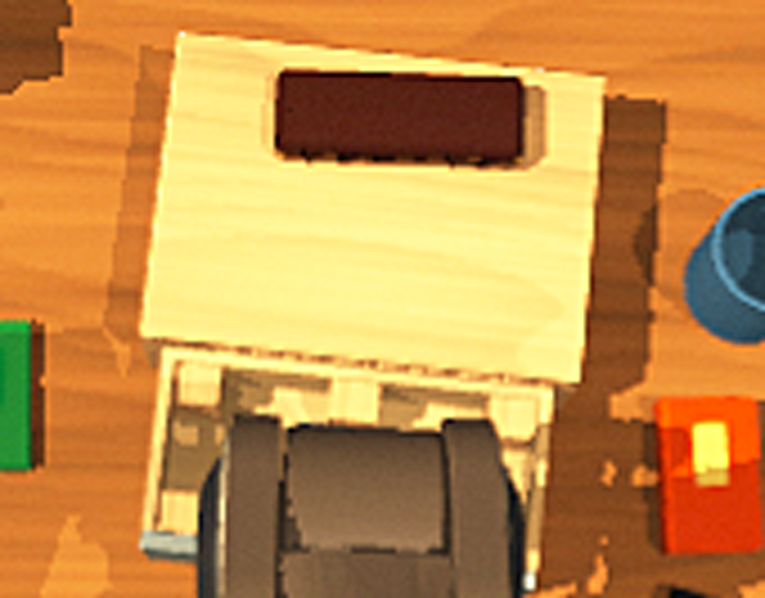

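Run:
```python
from h import *
plan([.418,-.2415,.10],-.282+np.pi/2); plan([.418,-.2415,.026],-.282+np.pi/2)
c=0
```

```text
now [ 0.4327 -0.0012  0.224 ] jaw -0.091 | ry -1.38 then dx dy dz [-235.4  123.   -53.1] tilt 0.0038 0.0025
now [ 0.4327 -0.0012  0.224 ] jaw -0.091 | ry -1.38 then dx dy dz [-235.6  197.   -53.3] tilt 0.0038 0.0025
```

Call:
send_rows([
  {"dx": 0, "dy": 0, "dz": 0, "rx": 0, "ry": -0.115, "rz": 0, "claw": -1},
  {"dx": 0, "dy": 0, "dz": 0, "rx": 0, "ry": -0.115, "rz": 0, "claw": -1},
  {"dx": 0, "dy": 0, "dz": 0, "rx": 0, "ry": -0.115, "rz": 0, "claw": -1},
  {"dx": 0, "dy": 0, "dz": 0, "rx": 0, "ry": -0.115, "rz": 0, "claw": -1},
  {"dx": 0, "dy": 0, "dz": 0, "rx": 0, "ry": -0.115, "rz": 0, "claw": -1},
  {"dx": 0, "dy": 0, "dz": 0, "rx": 0, "ry": -0.115, "rz": 0, "claw": -1},
  {"dx": 0, "dy": 0, "dz": 0, "rx": 0, "ry": -0.115, "rz": 0, "claw": -1},
  {"dx": 0, "dy": 0, "dz": 0, "rx": 0, "ry": -0.115, "rz": 0, "claw": -1},
  {"dx": 0, "dy": 0, "dz": 0, "rx": 0, "ry": -0.115, "rz": 0, "claw": -1},
  {"dx": 0, "dy": 0, "dz": 0, "rx": 0, "ry": -0.115, "rz": 0, "claw": -1},
  {"dx": 0, "dy": 0, "dz": 0, "rx": 0, "ry": -0.115, "rz": 0, "claw": -1},
  {"dx": 0, "dy": 0, "dz": 0, "rx": 0, "ry": -0.115, "rz": 0, "claw": -1},
  {"dx": -29.4, "dy": 15, "dz": -6.6, "rx": 0, "ry": 0, "rz": 0, "claw": -1},
  {"dx": -29.4, "dy": 15, "dz": -6.6, "rx": 0, "ry": 0, "rz": 0, "claw": -1},
  {"dx": -29.4, "dy": 15, "dz": -6.6, "rx": 0, "ry": 0, "rz": 0, "claw": -1},
  {"dx": -29.4, "dy": 15, "dz": -6.6, "rx": 0, "ry": 0, "rz": 0, "claw": -1},
  {"dx": -29.4, "dy": 15, "dz": -6.6, "rx": 0, "ry": 0, "rz": 0, "claw": -1},
  {"dx": -29.4, "dy": 15, "dz": -6.6, "rx": 0, "ry": 0, "rz": 0, "claw": -1},
  {"dx": -29.4, "dy": 15, "dz": -6.6, "rx": 0, "ry": 0, "rz": 0, "claw": -1},
  {"dx": -29.4, "dy": 15, "dz": -6.6, "rx": 0, "ry": 0, "rz": 0, "claw": -1},
])

```text
time_s: 8.47
tcp_pos: [0.4158, -0.2423, 0.0982]
tool_rot: [0.566, -0.564, -0.425, 0.425]
force: [0.7, 0.7, 0.6]
width: 0.0881
```

Run:
```python
from h import *
import pickle
plan([.418,-.2415,.026],-.282+np.pi/2);print(ctrl.get_obs()['joint_pos'].round(2))
c=cam('top');pickle.dump(c,open('c4.pkl','wb'))
cv2.imwrite('pics/t4c.png',cv2.resize(c['img'][80:213,190:360],None,fx=4.5,fy=4.5,interpolation=cv2.INTER_CUBIC))
```

```text
now [ 0.4158 -0.2423  0.0982] jaw 1.29 | ry 0.002 then dx dy dz [ 1.3 72.2 -2. ] tilt 0.0005 0.0019
[-0.08  0.42  0.64  2.11 -0.38  0.72  2.1 ]
```

View pics/t4c.png

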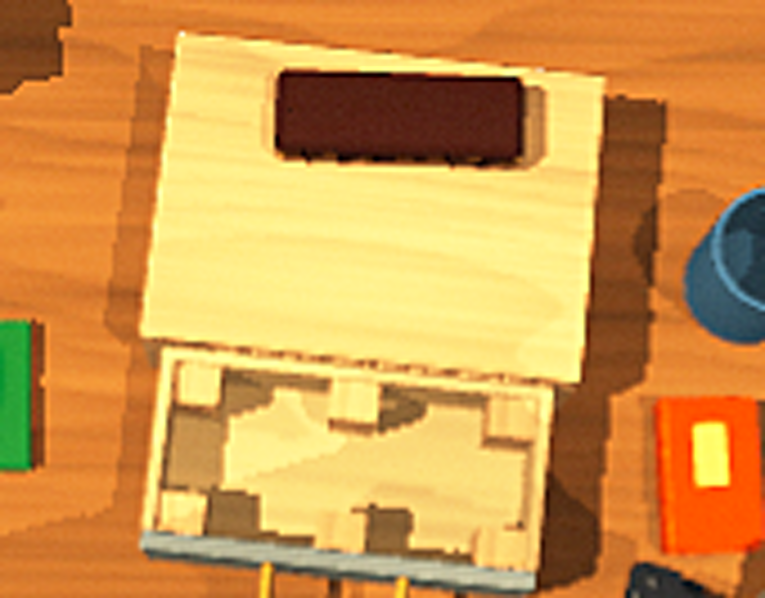

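Run:
```python
from h import *
import pickle
from scipy.optimize import least_squares
c=pickle.load(open('c4.pkl','rb'))
f=lambda p:(np.array(p,float)+.5)/4.5-.5+[190,80]
W=px2w(c,f([[180,32],[606,77],[581,383],[140,337]]),.092)[:,:2]
L=np.array([[.1,.137],[.1,-.137],[-.1,-.137],[-.1,.137]])
g=lambda q:(L@np.array([[np.cos(q[2]),np.sin(q[2])],[-np.sin(q[2]),np.cos(q[2])]])+q[:2]-W).ravel()
r=least_squares(g,[.7,0,-.08]);q=r.x;print('cab',q.round(4),(r.fun*1000).round(1))
q=np.array([.7036,-.0271,-.088])
Rc=np.array([[np.cos(q[2]),np.sin(q[2])],[-np.sin(q[2]),np.cos(q[2])]])
for n,z,P in (('L out',.078,[[160,347],[143,532]]),('L in',.078,[[171,360],[157,530]]),('R out',.078,[[555,390],[540,565]]),('R in',.078,[[546,395],[531,560]]),('front inner top edge',.078,[[150,533],[540,570]]),('blk BL FR corner; FL BR',.072,[[221,402],[206,494]]),('mid back BL,BR corners',.072,[[332,420],[378,425]]),('blkBR FL',.072,[[486,440]])):
    print(n,(((px2w(c,f(P),z)[:,:2]-q[:2])@Rc.T)*1000).round(1).tolist())
for b in (.05,-.05): print('bay',b,(q[:2]+Rc.T@[-.164,b]).round(4))
```

```text
cab [ 0.7038 -0.0269 -0.0906] [-0.1  1.  -0.  -0.6 -0.3 -0.4  0.4  0.1]
L out [[-101.7, 125.7], [-218.5, 122.4]]
L in [[-109.3, 117.8], [-216.4, 114.0]]
R out [[-102.9, -122.3], [-213.0, -122.2]]
R in [[-106.6, -117.0], [-210.6, -116.5]]
front inner top edge [[-218.7, 118.0], [-216.1, -122.5]]
blk BL FR corner; FL BR [[-131.4, 84.2], [-190.1, 86.9]]
mid back BL,BR corners [[-135.4, 14.0], [-135.5, -14.9]]
blkBR FL [[-137.8, -82.8]]
bay 0.05 [0.5446 0.0371]
bay -0.05 [ 0.5358 -0.0625]
```

Call:
send_rows([
  {"dx": 0.5, "dy": 12, "dz": -0.7, "rx": 0, "ry": 0, "rz": 0, "claw": -1},
  {"dx": 0.5, "dy": 12, "dz": -0.7, "rx": 0, "ry": 0, "rz": 0, "claw": -1},
  {"dx": 0.3, "dy": 12, "dz": -0.6, "rx": 0, "ry": 0, "rz": 0, "claw": -1},
  {"dx": 0, "dy": 12, "dz": 0, "rx": 0, "ry": 0, "rz": 0, "claw": -1},
  {"dx": 0, "dy": 12, "dz": 0, "rx": 0, "ry": 0, "rz": 0, "claw": -1},
  {"dx": 0, "dy": 10, "dz": 0, "rx": 0, "ry": 0, "rz": 0, "claw": -1},
  {"dx": 0, "dy": 2, "dz": 0, "rx": 0, "ry": 0, "rz": 0, "claw": -1},
  {"dx": 0, "dy": 0, "dz": 0, "rx": 0, "ry": 0, "rz": 0, "claw": 1},
  {"dx": 0, "dy": 0, "dz": 0, "rx": 0, "ry": 0, "rz": 0, "claw": 1},
  {"dx": 0, "dy": 0, "dz": 0, "rx": 0, "ry": 0, "rz": 0, "claw": 1},
  {"dx": 0, "dy": 0, "dz": 0, "rx": 0, "ry": 0, "rz": 0, "claw": 1},
  {"dx": 0, "dy": 0, "dz": 0, "rx": 0, "ry": 0, "rz": 0, "claw": 1},
])

```text
time_s: 9.52
tcp_pos: [0.4198, -0.2409, 0.0282]
tool_rot: [-0.565, 0.565, 0.425, -0.425]
force: [-0.2, 0.7, 2.6]
width: 0.0616
```

Call:
send_rows([
  {"dx": 0, "dy": -6, "dz": 0, "rx": 0, "ry": 0, "rz": 0, "claw": 1},
  {"dx": 0, "dy": -14, "dz": 0, "rx": 0, "ry": 0, "rz": 0, "claw": 1},
  {"dx": 0, "dy": -20, "dz": 0, "rx": 0, "ry": -0.047, "rz": 0, "claw": 1},
  {"dx": 0, "dy": -20, "dz": 0, "rx": 0, "ry": -0.047, "rz": 0, "claw": 1},
  {"dx": 0, "dy": -20, "dz": 0, "rx": 0, "ry": -0.047, "rz": 0, "claw": 1},
  {"dx": 0, "dy": -20, "dz": 0, "rx": 0, "ry": -0.047, "rz": 0, "claw": 1},
  {"dx": 0, "dy": -20, "dz": 0, "rx": 0, "ry": 0, "rz": 0, "claw": 1},
])

```text
time_s: 10.1
tcp_pos: [0.419, -0.2409, 0.1491]
tool_rot: [-0.522, 0.522, 0.477, -0.477]
force: [0.2, 0.2, -1.7]
width: 0.062
```

```bash
cat >> h.py <<'E'
Q=np.array([.7037,-.027,-.0905]); CY=Q[2]
Rc=np.array([[np.cos(CY),np.sin(CY)],[-np.sin(CY),np.cos(CY)]])
def cabw(x,y,z): return np.r_[Q[:2]+Rc.T@[x,y],z]
BL=lambda z:cabw(-.164,.05,z)
BR=lambda z:cabw(-.164,-.05,z)
E
python3 - <<'E'
from h import *
print(ctrl.get_obs()['width'],BR(0),BL(0)); plan(BR(.14),CY+np.pi/2); plan(BR(.05),CY+np.pi/2)
E
```

```text
0.06195526487632665 [ 0.53585232 -0.06197364  0.        ] [0.54488997 0.03761713 0.        ]
now [ 0.419  -0.2409  0.1491] jaw 1.48 | ry 0.0 then dx dy dz [ 188.7    9.1 -100.2] tilt -0.0 -0.0001
now [ 0.419  -0.2409  0.1491] jaw 1.48 | ry 0.0 then dx dy dz [ 188.7   99.1 -100.2] tilt -0.0 -0.0001
```

Call:
send_rows([
  {"dx": 12.7, "dy": 0, "dz": -7.0, "rx": 0, "ry": 0, "rz": 0, "claw": 1},
  {"dx": 22, "dy": 0, "dz": -11.7, "rx": 0, "ry": 0, "rz": 0, "claw": 1},
  {"dx": 22, "dy": 0, "dz": -11.7, "rx": 0, "ry": 0, "rz": 0, "claw": 1},
  {"dx": 22, "dy": 0, "dz": -11.7, "rx": 0, "ry": 0, "rz": 0, "claw": 1},
  {"dx": 22, "dy": 0, "dz": -11.7, "rx": 0, "ry": 0, "rz": 0, "claw": 1},
  {"dx": 22, "dy": 0, "dz": -11.7, "rx": 0, "ry": 0, "rz": 0, "claw": 1},
  {"dx": 22, "dy": 0, "dz": -11.7, "rx": 0, "ry": 0, "rz": 0, "claw": 1},
  {"dx": 22, "dy": 0, "dz": -11.7, "rx": 0, "ry": 0, "rz": 0, "claw": 1},
  {"dx": 22, "dy": 0, "dz": -11.7, "rx": 0, "ry": 0, "rz": 0, "claw": 1},
  {"dx": 0, "dy": 0, "dz": 0, "rx": 0, "ry": 0, "rz": 0, "claw": 1},
  {"dx": 0, "dy": 0, "dz": 0, "rx": 0, "ry": 0, "rz": 0, "claw": 1},
])

```text
time_s: 11.02
tcp_pos: [0.5374, -0.0609, 0.1478]
tool_rot: [0.522, -0.522, -0.477, 0.477]
force: [-0.6, 0.1, -1.0]
width: 0.0615
```

Run:
```python
from h import *
plan(BR(.05),CY+np.pi/2); print(ctrl.get_obs()['width'])
c=cam('wrist','w5.png')
```

```text
now [ 0.5374 -0.0609  0.1478] jaw 1.481 | ry 0.0 then dx dy dz [-1.1 97.8  1.4] tilt -0.0001 0.0001
0.06145695055068362
```

View pics/w5.png

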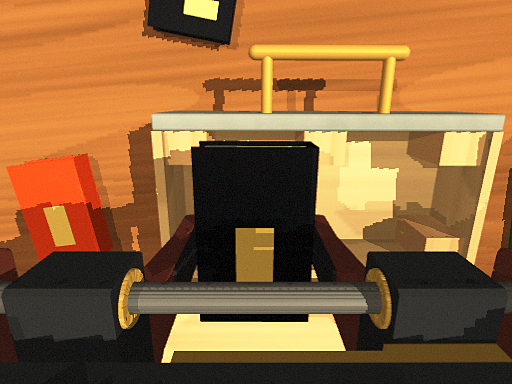

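Call:
send_rows([
  {"dx": 0, "dy": 10, "dz": 0.7, "rx": 0, "ry": 0, "rz": 0, "claw": 1},
  {"dx": 0, "dy": 10, "dz": 0, "rx": 0, "ry": 0, "rz": 0, "claw": 1},
  {"dx": 0, "dy": 10, "dz": 0, "rx": 0, "ry": 0, "rz": 0, "claw": 1},
  {"dx": 0, "dy": 10, "dz": 0, "rx": 0, "ry": 0, "rz": 0, "claw": 1},
  {"dx": 0, "dy": 7, "dz": 0, "rx": 0, "ry": 0, "rz": 0, "claw": 1},
  {"dx": 0, "dy": 7, "dz": 0, "rx": 0, "ry": 0, "rz": 0, "claw": 1},
  {"dx": 0, "dy": 7, "dz": 0, "rx": 0, "ry": 0, "rz": 0, "claw": 1},
  {"dx": 0, "dy": 7, "dz": 0, "rx": 0, "ry": 0, "rz": 0, "claw": 1},
  {"dx": 0, "dy": 7, "dz": 0, "rx": 0, "ry": 0, "rz": 0, "claw": 1},
  {"dx": 0, "dy": 7, "dz": 0, "rx": 0, "ry": 0, "rz": 0, "claw": 1},
  {"dx": 0, "dy": 6, "dz": 0, "rx": 0, "ry": 0, "rz": 0, "claw": 1},
  {"dx": 0, "dy": 4, "dz": 0, "rx": 0, "ry": 0, "rz": 0, "claw": 1},
  {"dx": 0, "dy": 2, "dz": 0, "rx": 0, "ry": 0, "rz": 0, "claw": 1},
])

```text
time_s: 12.15
tcp_pos: [0.5414, -0.0631, 0.0574]
tool_rot: [-0.52, 0.525, 0.479, -0.473]
force: [-1.0, 0.6, 42.0]
width: 0.0619
```

Call:
send_rows([
  {"dx": 0, "dy": -4, "dz": 0, "rx": 0, "ry": 0, "rz": 0, "claw": 1},
  {"dx": 0, "dy": -4, "dz": 0, "rx": 0, "ry": 0, "rz": 0, "claw": 1},
])

```text
time_s: 12.32
tcp_pos: [0.5368, -0.0623, 0.0618]
tool_rot: [-0.522, 0.523, 0.476, -0.476]
force: [1.6, -0.1, -1.5]
width: 0.0621
```

Run:
```python
from h import *
plan(BR(.05),CY+np.pi/2); o=ctrl.get_obs();print(o['force'],o['torque'],o['width'])
c=cam('wrist')['img']; s=cam('side')['img']
cv2.imwrite('pics/w6.png',np.hstack([c[60:360,120:512],cv2.resize(s[150:260,240:384],(392,300),interpolation=cv2.INTER_CUBIC)]))
```

```text
now [ 0.5368 -0.0623  0.0618] jaw 1.478 | ry -0.003 then dx dy dz [ 0.3 11.8  1. ] tilt 0.0001 -0.001
[ 1.59186988 -0.13780043 -1.50791735] [-0.03141322 -0.20939963 -0.07485081] 0.062100511991665136
```

View pics/w6.png

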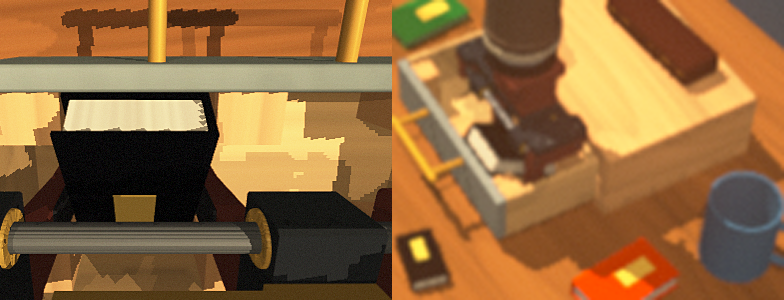

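```bash
cat >> h.py <<'E'
def wristcam():
    """tool->camera transform, from a wrist shot now"""
    c=cam('wrist'); p,M=tool(); Rm=cv2.Rodrigues(np.array(c['rvec'],float))[0]; t=np.array(c['tvec']).ravel()
    return c,Rm@M,Rm@p+t
E
python3 - <<'E'
from h import *
import pickle
c,A,b=wristcam(); print('cam in tool',(-A.T@b).round(3)); c.pop('img'); pickle.dump((c,A,b),open('wc.pkl','wb'))
# w5 pose
M=R.from_quat(np.roll([0.522,-0.522,-0.477,0.477],-1)).as_matrix(); p=np.array([.5374,-.0609,.1478])
Rm=A@M.T; c['rvec']=cv2.Rodrigues(Rm)[0]; c['tvec']=b-Rm@p
tc=lambda w:(((w[:,:2]-Q[:2])@Rc.T)*1000).round(1).tolist()
print('top front edge',tc(px2w(c,[[195,147],[316,147]],.1436)),'bot front',tc(px2w(c,[[200,142],[312,142]],.1196)))
print('top back edge',tc(px2w(c,[[201,318],[311,318]],.1436)))
print('front rim inner edge',tc(px2w(c,[[160,131],[490,131]],.078)))
print('blocks front: right blk left edge..',tc(px2w(c,[[208,163],[303,163],[345,150]],.072)))
E
```

```text
cam in tool [-0.001 -0.142  0.072]
top front edge [[-213.4, -78.4], [-213.4, -19.6]] bot front [[-212.7, -80.2], [-212.7, -17.1]]
top back edge [[-114.8, -80.3], [-114.8, -17.0]]
front rim inner edge [[-214.9, -115.2], [-215.0, 114.5]]
blocks front: right blk left edge.. [[-191.1, -83.7], [-191.1, -13.8], [-200.7, 16.3]]
```

Call:
send_rows([
  {"dx": 0, "dy": -15, "dz": 0, "rx": 0, "ry": 0, "rz": 0, "claw": 1},
  {"dx": 0, "dy": -20, "dz": 0, "rx": 0, "ry": 0, "rz": 0, "claw": 1},
  {"dx": 0, "dy": -25, "dz": 0, "rx": 0, "ry": 0, "rz": 0, "claw": 1},
  {"dx": 0, "dy": -25, "dz": 0, "rx": 0, "ry": 0, "rz": 0, "claw": 1},
  {"dx": -20, "dy": 0, "dz": 11, "rx": 0, "ry": 0, "rz": 0, "claw": 1},
  {"dx": -24, "dy": 0, "dz": 13, "rx": 0, "ry": 0, "rz": 0, "claw": 1},
  {"dx": -24, "dy": 0, "dz": 13, "rx": 0, "ry": 0, "rz": 0, "claw": 1},
  {"dx": -24, "dy": 0, "dz": 13, "rx": 0, "ry": 0, "rz": 0, "claw": 1},
  {"dx": -24, "dy": 0, "dz": 13, "rx": 0, "ry": 0, "rz": 0, "claw": 1},
  {"dx": -24, "dy": 0, "dz": 13, "rx": 0, "ry": 0, "rz": 0, "claw": 1},
  {"dx": -24, "dy": 0, "dz": 13, "rx": 0, "ry": 0, "rz": 0, "claw": 1},
  {"dx": -20, "dy": 0, "dz": 11, "rx": 0, "ry": 0, "rz": 0, "claw": 1},
])

```text
time_s: 13.47
tcp_pos: [0.4176, -0.2371, 0.1458]
tool_rot: [0.524, -0.522, -0.476, 0.477]
force: [0.3, -0.2, -1.5]
width: 0.0617
```

Call:
send_rows([
  {"dx": 0, "dy": 20, "dz": 0, "rx": 0, "ry": 0, "rz": 0, "claw": 1},
  {"dx": 0, "dy": 20, "dz": 0, "rx": 0, "ry": 0, "rz": 0, "claw": 1},
  {"dx": 0, "dy": 20, "dz": 0, "rx": 0, "ry": 0, "rz": 0, "claw": 1},
  {"dx": 0, "dy": 20, "dz": 0, "rx": 0, "ry": 0, "rz": 0, "claw": 1},
  {"dx": 0, "dy": 10, "dz": 0, "rx": 0, "ry": 0, "rz": 0, "claw": 1},
  {"dx": 0, "dy": 8, "dz": 0, "rx": 0, "ry": 0, "rz": 0, "claw": 1},
  {"dx": 0, "dy": 5, "dz": 0, "rx": 0, "ry": 0, "rz": 0, "claw": 1},
  {"dx": 0, "dy": 3, "dz": 0, "rx": 0, "ry": 0, "rz": 0, "claw": 1},
])

```text
time_s: 14.13
tcp_pos: [0.4196, -0.2361, 0.0403]
tool_rot: [0.523, -0.522, -0.476, 0.476]
force: [-0.2, 0.0, -0.6]
width: 0.0618
```

Call:
send_rows([
  {"dx": 0, "dy": 2, "dz": 0, "rx": 0, "ry": 0, "rz": 0, "claw": 1},
  {"dx": 0, "dy": 2, "dz": 0, "rx": 0, "ry": 0, "rz": 0, "claw": 1},
  {"dx": 0, "dy": 2, "dz": 0, "rx": 0, "ry": 0, "rz": 0, "claw": 1},
  {"dx": 0, "dy": 2, "dz": 0, "rx": 0, "ry": 0, "rz": 0, "claw": 1},
  {"dx": 0, "dy": 0, "dz": 0, "rx": 0, "ry": 0, "rz": 0, "claw": -1},
  {"dx": 0, "dy": 0, "dz": 0, "rx": 0, "ry": 0, "rz": 0, "claw": -1},
  {"dx": 0, "dy": 0, "dz": 0, "rx": 0, "ry": 0, "rz": 0, "claw": -1},
  {"dx": 0, "dy": 0, "dz": 0, "rx": 0, "ry": 0, "rz": 0, "claw": -1},
  {"dx": 0, "dy": -20, "dz": 0, "rx": 0, "ry": 0, "rz": 0, "claw": -1},
  {"dx": 0, "dy": -25, "dz": 0, "rx": 0, "ry": 0, "rz": 0, "claw": -1},
  {"dx": 0, "dy": -25, "dz": 0, "rx": 0, "ry": 0, "rz": 0, "claw": -1},
  {"dx": 0, "dy": -25, "dz": 0, "rx": 0, "ry": 0, "rz": 0, "claw": -1},
  {"dx": 0, "dy": -20, "dz": 0, "rx": 0, "ry": 0, "rz": 0, "claw": -1},
  {"dx": 0, "dy": 0, "dz": 0, "rx": 0, "ry": 0, "rz": 0, "claw": -1},
])

```text
time_s: 15.3
tcp_pos: [0.4216, -0.2372, 0.151]
tool_rot: [-0.521, 0.524, 0.477, -0.475]
force: [1.0, -0.3, -0.4]
width: 0.0875
```

Run:
```python
from h import *
c=cam('wrist','w7.png'); t=cam('top')
print('wrist');fit(c,'black'); print('top'); fit(t,'black')
for n in TH: fit(t,n)
plan([.418,-.2375,.026],CY+np.pi/2)
```

```text
wrist
black reject [ 0.289 -0.345  1.474] 162 54 [97. 28.]
black reject [ 0.385 -0.106  1.295] 70 40 [400. 128.]
black [ 0.4073 -0.236  -0.0974] resid px 138 of 6309 LW 99 62 r 0.471
black reject [ 0.441 -0.333 -1.374] 20 13 [160. 210.]
black reject [ 0.558 -0.25   1.479] 588 205 [246. 322.]
top
black reject [ 0.516 -0.343 -0.757] 109 26 [380. 196.]
black [ 0.447 -0.239  1.38 ] resid px 487 of 281 LW 99 60 r 0.507
black reject [ 0.386 -0.098  1.29 ] 65 40 [296. 240.]
black reject [ 0.38  -0.23   1.555] 63 46 [342. 243.]
black reject [ 0.067 -0.052 -1.479] 177 97 [288. 358.]
black reject [0.016 0.541 0.488] 104 34 [ 66. 367.]
black reject [ 0.022 -0.018 -1.555] 187 59 [265. 374.]
black reject [-1.000e-03  6.450e-01 -1.521e+00] 176 57 [ 36. 372.]
orange reject [ 0.826  0.362 -1.292] 187 27 [153.  88.]
orange [ 0.5496 -0.2512  0.0396] resid px 49 of 634 LW 102 65 r 0.604
black reject [ 0.516 -0.343 -0.757] 109 26 [380. 196.]
black [ 0.447 -0.239  1.38 ] resid px 487 of 281 LW 99 60 r 0.507
black reject [ 0.386 -0.098  1.29 ] 65 40 [296. 240.]
black reject [ 0.38  -0.23   1.555] 63 46 [342. 243.]
black reject [ 0.067 -0.052 -1.479] 177 97 [288. 358.]
black reject [0.016 0.541 0.488] 104 34 [ 66. 367.]
black reject [ 0.022 -0.018 -1.555] 187 59 [265. 374.]
black reject [-1.000e-03  6.450e-01 -1.521e+00] 176 57 [ 36. 372.]
green reject [ 0.794 -0.574  0.991] 151 141 [449. 111.]
green [0.6819 0.4318 0.8796] resid px 39 of 552 LW 103 61 r 0.807
green [0.5942 0.2285 0.0682] resid px 49 of 564 LW 98 60 r 0.637
yellow [ 0.5311  0.3489 -0.2229] resid px 51 of 615 LW 99 64 r 0.635
now [ 0.4203 -0.2359  0.1481] jaw 1.479 | ry -0.002 then dx dy dz [ -1.8 122.1   2.4] tilt 0.0002 -0.002
```

View pics/w7.png

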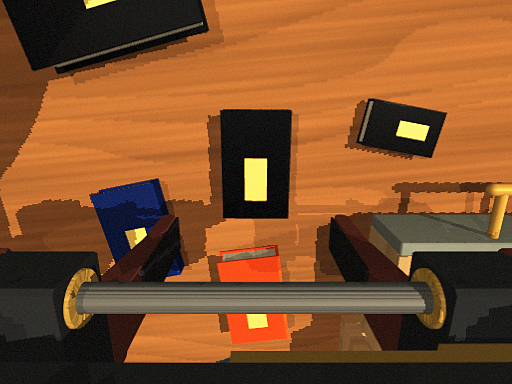

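```bash
cat >> h.py <<'E'
BL=lambda z:cabw(-.161,.05,z)
BR=lambda z:cabw(-.161,-.049,z)
E
python3 - <<'E'
from h import *
plan([.4073,-.236,.026],-.0974+np.pi/2)
E
```

```text
now [ 0.4203 -0.2359  0.1481] jaw 1.479 | ry 0.005 then dx dy dz [ -1.4 122.1  13.2] tilt 0.0002 -0.002
```

Call:
send_rows([
  {"dx": -0.7, "dy": 15, "dz": 6.5, "rx": 0.001, "ry": 0.005, "rz": 0, "claw": -1},
  {"dx": -0.7, "dy": 20, "dz": 6.5, "rx": 0, "ry": 0, "rz": 0, "claw": -1},
  {"dx": 0, "dy": 20, "dz": 0, "rx": 0, "ry": 0, "rz": 0, "claw": -1},
  {"dx": 0, "dy": 20, "dz": 0, "rx": 0, "ry": 0, "rz": 0, "claw": -1},
  {"dx": 0, "dy": 18, "dz": 0, "rx": 0, "ry": 0, "rz": 0, "claw": -1},
  {"dx": 0, "dy": 15, "dz": 0, "rx": 0, "ry": 0, "rz": 0, "claw": -1},
  {"dx": 0, "dy": 10, "dz": 0, "rx": 0, "ry": 0, "rz": 0, "claw": -1},
  {"dx": 0, "dy": 4, "dz": 0, "rx": 0, "ry": 0, "rz": 0, "claw": -1},
  {"dx": 0, "dy": 0, "dz": 0, "rx": 0, "ry": 0, "rz": 0, "claw": -1},
])

```text
time_s: 16.15
tcp_pos: [0.4056, -0.2361, 0.0244]
tool_rot: [0.525, -0.523, -0.474, 0.476]
force: [-1.2, -0.1, 0.5]
width: 0.0874
```

Call:
send_rows([
  {"dx": 0, "dy": 0, "dz": 0, "rx": 0, "ry": 0, "rz": 0, "claw": 1},
  {"dx": 0, "dy": 0, "dz": 0, "rx": 0, "ry": 0, "rz": 0, "claw": 1},
  {"dx": 0, "dy": 0, "dz": 0, "rx": 0, "ry": 0, "rz": 0, "claw": 1},
  {"dx": 0, "dy": 0, "dz": 0, "rx": 0, "ry": 0, "rz": 0, "claw": 1},
  {"dx": 0, "dy": 0, "dz": 0, "rx": 0, "ry": 0, "rz": 0, "claw": 1},
])

```text
time_s: 16.57
tcp_pos: [0.407, -0.2362, 0.0262]
tool_rot: [-0.524, 0.524, 0.475, -0.475]
force: [-0.6, 0.6, 3.4]
width: 0.0616
```

Run:
```python
from h import *
plan(BR(.14),CY+np.pi/2)
```

```text
now [ 0.407  -0.2362  0.0262] jaw 1.473 | ry -0.007 then dx dy dz [ 186.2 -113.8 -115.6] tilt 0.0 -0.0001
```

Call:
send_rows([
  {"dx": 0, "dy": -10, "dz": 0, "rx": 0, "ry": -0.007, "rz": 0, "claw": 1},
  {"dx": 0, "dy": -22, "dz": 0, "rx": 0, "ry": 0, "rz": 0, "claw": 1},
  {"dx": 0, "dy": -28, "dz": 0, "rx": 0, "ry": 0, "rz": 0, "claw": 1},
  {"dx": 0, "dy": -28, "dz": 0, "rx": 0, "ry": 0, "rz": 0, "claw": 1},
  {"dx": 0, "dy": -26, "dz": 0, "rx": 0, "ry": 0, "rz": 0, "claw": 1},
  {"dx": 20, "dy": 0, "dz": -12.4, "rx": 0, "ry": 0, "rz": 0, "claw": 1},
  {"dx": 24, "dy": 0, "dz": -14.9, "rx": 0, "ry": 0, "rz": 0, "claw": 1},
  {"dx": 24, "dy": 0, "dz": -14.9, "rx": 0, "ry": 0, "rz": 0, "claw": 1},
  {"dx": 24, "dy": 0, "dz": -14.9, "rx": 0, "ry": 0, "rz": 0, "claw": 1},
  {"dx": 24, "dy": 0, "dz": -14.9, "rx": 0, "ry": 0, "rz": 0, "claw": 1},
  {"dx": 24, "dy": 0, "dz": -14.9, "rx": 0, "ry": 0, "rz": 0, "claw": 1},
  {"dx": 24, "dy": 0, "dz": -14.9, "rx": 0, "ry": 0, "rz": 0, "claw": 1},
  {"dx": 22.2, "dy": 0, "dz": -13.8, "rx": 0, "ry": 0, "rz": 0, "claw": 1},
  {"dx": 0, "dy": 0, "dz": 0, "rx": 0, "ry": 0, "rz": 0, "claw": 1},
  {"dx": 0, "dy": 0, "dz": 0, "rx": 0, "ry": 0, "rz": 0, "claw": 1},
])

```text
time_s: 17.82
tcp_pos: [0.539, -0.06, 0.1399]
tool_rot: [0.522, -0.521, -0.477, 0.478]
force: [-0.2, -0.5, -0.5]
width: 0.0616
```

Run:
```python
from h import *
import pickle
plan(BR(.049),CY+np.pi/2); print(ctrl.get_obs()['width'])
c=cam('wrist','w8.png'); pickle.dump(c,open('w8.pkl','wb'))
fit(c,'black',z0=tool()[0][2]-.0262)
```

```text
now [ 0.539  -0.06    0.1399] jaw 1.483 | ry 0.003 then dx dy dz [-1.2 90.9 -0.1] tilt -0.0003 0.0011
0.06163432104754767
black reject [ 0.428 -0.08   1.299] 37 16 [189.  18.]
black reject [ 0.559 -0.062  1.484] 313 146 [212. 285.]
black [0.5825 0.0714 1.4975] resid px 8912 of 7259 LW 109 66 r 0.587
black reject [ 0.586 -0.065  1.484] 62 7 [254. 319.]
```

View pics/w8.png

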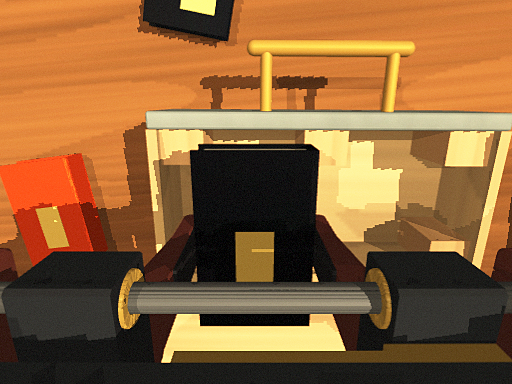

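Run:
```python
from h import *
import pickle
c=pickle.load(open('w8.pkl','rb'))
tc=lambda w:(((w[:,:2]-Q[:2])@Rc.T)*1000).round(1).tolist()
g=cv2.cvtColor(c['img'],cv2.COLOR_BGR2GRAY); print('col250',list(enumerate(g[104:162,230]))and [(104+i,int(v)) for i,v in enumerate(g[104:162,230])]); print('col bottom',[(312+i,int(v)) for i,v in enumerate(g[312:332,250])])
z=.1399-.0262
print('top front',tc(px2w(c,[[193,150],[319,150]],z+.024)),'bot front',tc(px2w(c,[[198,145],[308,145]],z)),'back top',tc(px2w(c,[[200,325],[311,325]],z+.024)))
print('rim front inner',tc(px2w(c,[[160,129],[490,129]],.078)),'blk',tc(px2w(c,[[305,160],[346,150]],.072)))
```

```text
col250 [(104, 142), (105, 149), (106, 153), (107, 157), (108, 163), (109, 97), (110, 86), (111, 120), (112, 210), (113, 205), (114, 218), (115, 218), (116, 216), (117, 214), (118, 212), (119, 212), (120, 208), (121, 211), (122, 209), (123, 204), (124, 208), (125, 202), (126, 214), (127, 192), (128, 161), (129, 78), (130, 102), (131, 103), (132, 106), (133, 101), (134, 103), (135, 108), (136, 106), (137, 109), (138, 103), (139, 98), (140, 139), (141, 222), (142, 228), (143, 194), (144, 36), (145, 9), (146, 15), (147, 12), (148, 36), (149, 147), (150, 27), (151, 7), (152, 16), (153, 9), (154, 19), (155, 26), (156, 15), (157, 21), (158, 15), (159, 15), (160, 21), (161, 16)]
col bottom [(312, 101), (313, 101), (314, 0), (315, 0), (316, 3), (317, 2), (318, 6), (319, 14), (320, 5), (321, 2), (322, 8), (323, 0), (324, 0), (325, 2), (326, 209), (327, 236), (328, 226), (329, 229), (330, 230), (331, 230)]
top front [[-210.8, -78.1], [-211.0, -17.6]] bot front [[-209.9, -80.1], [-210.0, -18.7]] back top [[-110.5, -79.4], [-110.7, -16.0]]
rim front inner [[-215.5, -111.6], [-216.2, 108.8]] blk [[-193.6, -12.9], [-200.8, 15.5]]
```

Call:
send_rows([
  {"dx": -1, "dy": 5, "dz": 1, "rx": 0, "ry": 0.002, "rz": 0, "claw": 1},
  {"dx": 0, "dy": 10, "dz": 0, "rx": 0, "ry": 0, "rz": 0, "claw": 1},
  {"dx": 0, "dy": 10, "dz": 0, "rx": 0, "ry": 0, "rz": 0, "claw": 1},
  {"dx": 0, "dy": 8, "dz": 0, "rx": 0, "ry": 0, "rz": 0, "claw": 1},
  {"dx": 0, "dy": 6, "dz": 0, "rx": 0, "ry": 0, "rz": 0, "claw": 1},
  {"dx": 0, "dy": 6, "dz": 0, "rx": 0, "ry": 0, "rz": 0, "claw": 1},
])

```text
time_s: 18.37
tcp_pos: [0.5371, -0.0626, 0.0934]
tool_rot: [0.523, -0.522, -0.476, 0.477]
force: [0.5, 0.1, -0.5]
width: 0.062
```

Call:
send_rows([
  {"dx": 0, "dy": 5, "dz": 0, "rx": 0, "ry": 0, "rz": 0, "claw": 1},
  {"dx": 0, "dy": 5, "dz": 0, "rx": 0, "ry": 0, "rz": 0, "claw": 1},
  {"dx": 0, "dy": 5, "dz": 0, "rx": 0, "ry": 0, "rz": 0, "claw": 1},
])

```text
time_s: 18.62
tcp_pos: [0.5376, -0.0623, 0.0791]
tool_rot: [0.523, -0.522, -0.476, 0.476]
force: [0.4, 0.4, -1.1]
width: 0.0616
```

Call:
send_rows([
  {"dx": 0, "dy": 6, "dz": 0, "rx": 0, "ry": 0, "rz": 0, "claw": 1},
  {"dx": 0, "dy": 6, "dz": 0, "rx": 0, "ry": 0, "rz": 0, "claw": 1},
  {"dx": 0, "dy": 6, "dz": 0, "rx": 0, "ry": 0, "rz": 0, "claw": 1},
  {"dx": 0, "dy": 5, "dz": 0, "rx": 0, "ry": 0, "rz": 0, "claw": 1},
  {"dx": 0, "dy": 4, "dz": 0, "rx": 0, "ry": 0, "rz": 0, "claw": 1},
  {"dx": 0, "dy": 3, "dz": 0, "rx": 0, "ry": 0, "rz": 0, "claw": 1},
  {"dx": 0, "dy": 0, "dz": 0, "rx": 0, "ry": 0, "rz": 0, "claw": 1},
])

```text
time_s: 19.2
tcp_pos: [0.5372, -0.0622, 0.0489]
tool_rot: [0.523, -0.522, -0.476, 0.477]
force: [-0.7, 0.2, -1.2]
width: 0.0616
```

Call:
send_rows([
  {"dx": 0, "dy": 0, "dz": 0, "rx": 0, "ry": 0, "rz": 0, "claw": -0.65},
  {"dx": 0, "dy": 0, "dz": 0, "rx": 0, "ry": 0, "rz": 0, "claw": -0.65},
  {"dx": 0, "dy": 0, "dz": 0, "rx": 0, "ry": 0, "rz": 0, "claw": -0.65},
  {"dx": 0, "dy": -10, "dz": 0, "rx": 0, "ry": 0, "rz": 0, "claw": -0.65},
  {"dx": 0, "dy": -20, "dz": 0, "rx": 0, "ry": 0, "rz": 0, "claw": -0.65},
  {"dx": 0, "dy": -25, "dz": 0, "rx": 0, "ry": 0, "rz": 0, "claw": -0.65},
  {"dx": 0, "dy": -25, "dz": 0, "rx": 0, "ry": 0, "rz": 0, "claw": -0.65},
  {"dx": 0, "dy": -20, "dz": 0, "rx": 0, "ry": 0, "rz": 0, "claw": -1},
  {"dx": 0, "dy": 0, "dz": 0, "rx": 0, "ry": 0, "rz": 0, "claw": -1},
])

```text
time_s: 19.95
tcp_pos: [0.5398, -0.0628, 0.1541]
tool_rot: [-0.522, 0.524, 0.478, -0.475]
force: [0.2, 0.1, -0.4]
width: 0.0825
```

Run:
```python
from h import *
c=cam('wrist','w9.png'); 
for r in fit(c,'black',z0=.022): print('cab',((r[0][:2]-Q[:2])@Rc.T).round(4), r[0][2]-CY)
fit(c,'orange')
plan([.5496,-.2512,.15],.038+np.pi/2)
```

```text
black reject [ 0.406 -0.096  1.476] 64 28 [194.  19.]
black [ 0.5382 -0.0633 -0.094 ] resid px 221 of 7006 LW 100 62 r 0.542
black reject [ 0.645 -0.072  1.477] 546 224 [250. 318.]
cab [-0.1615 -0.0511] -0.0034687280988497105
now [ 0.539  -0.0624  0.1522] jaw 1.478 | ry -0.131 then dx dy dz [-189.1    2.    -3.4] tilt 0.0011 -0.0037
```

View pics/w9.png

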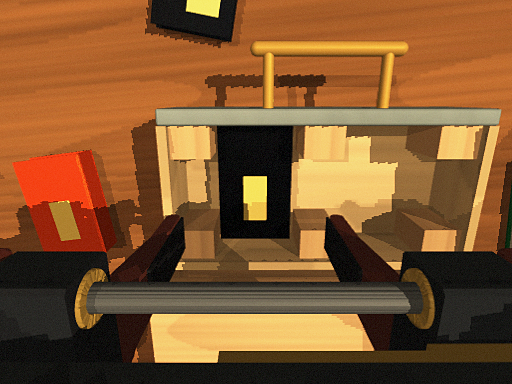

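Call:
send_rows([
  {"dx": 0, "dy": 0, "dz": 0, "rx": -0.002, "ry": -0.066, "rz": 0, "claw": -1},
  {"dx": 0, "dy": 0, "dz": 0, "rx": -0.002, "ry": -0.065, "rz": 0, "claw": -1},
  {"dx": -21, "dy": 0, "dz": 4, "rx": 0, "ry": 0, "rz": 0, "claw": -1},
  {"dx": -28, "dy": 0, "dz": 4, "rx": 0, "ry": 0, "rz": 0, "claw": -1},
  {"dx": -28, "dy": 0, "dz": 4, "rx": 0, "ry": 0, "rz": 0, "claw": -1},
  {"dx": -28, "dy": 0, "dz": 4, "rx": 0, "ry": 0, "rz": 0, "claw": -1},
  {"dx": -28, "dy": 0, "dz": 4, "rx": 0, "ry": 0, "rz": 0, "claw": -1},
  {"dx": -28, "dy": 0, "dz": 4, "rx": 0, "ry": 0, "rz": 0, "claw": -1},
  {"dx": -28, "dy": 0, "dz": 4, "rx": 0, "ry": 0, "rz": 0, "claw": -1},
  {"dx": 0, "dy": 0, "dz": 0, "rx": 0, "ry": 0, "rz": 0, "claw": -1},
  {"dx": 0, "dy": 0, "dz": 0, "rx": 0, "ry": 0, "rz": 0, "claw": -1},
])

```text
time_s: 20.92
tcp_pos: [0.5157, -0.2539, 0.1488]
tool_rot: [-0.491, 0.492, 0.509, -0.508]
force: [-0.1, -0.4, -0.0]
width: 0.0878
```

```bash
cat >> h.py <<'E'
def go(near,name,z=.024,cams=('wrist',)):
    for n in cams:
        for r in fit(cam(n),name,near=np.array(near)):
            plan([*r[0][:2],z],r[0][2]+np.pi/2)
E
python3 - <<'E'
from h import *
import pickle
print(ctrl.get_obs()['joint_pos'].round(2))
go([.55,-.25],'orange')
c,A,b=pickle.load(open('wc.pkl','rb'))
M=R.from_quat(np.roll([-0.522,.524,.478,-.475],-1)).as_matrix(); p=np.array([.539,-.0624,.1522])
Rm=A@M.T; c['rvec']=cv2.Rodrigues(Rm)[0]; c['tvec']=b-Rm@p
print((((px2w(c,[[209,158],[305,160],[346,160],[434,160]],.072)[:,:2]-Q[:2])@Rc.T)*1000).round(1).tolist())
E
```

```text
[-0.07  0.47  0.59  1.85 -0.33  0.91  2.28]
[[-192.0, -84.6], [-190.2, -12.9], [-190.2, 17.8], [-190.0, 83.9]]
```

Call:
send_rows([
  {"dx": 0, "dy": 0, "dz": -22, "rx": 0, "ry": 0, "rz": 0, "claw": -1},
  {"dx": 0, "dy": 0, "dz": -22, "rx": 0, "ry": 0, "rz": 0, "claw": -1},
  {"dx": 0, "dy": 0, "dz": 0, "rx": 0, "ry": 0, "rz": 0, "claw": -1},
])

```text
time_s: 21.22
tcp_pos: [0.565, -0.247, 0.149]
tool_rot: [-0.488, 0.49, 0.512, -0.509]
force: [1.0, 0.8, 0.6]
width: 0.0883
```

```bash
python3 - <<'E'
from h import *
go([.55,-.25],'orange')
E
python3 - <<'E'
from h import *
im=cv2.imread('pics/w9.png');h=cv2.cvtColor(im,cv2.COLOR_BGR2HSV)
for n,(u,v) in dict(orlit=(60,175),orsh=(85,235),woodlit=(400,20),woodsh=(110,200),woodsh2=(140,140)).items(): print(n,np.median(h[v-4:v+5,u-4:u+5].reshape(-1,3),axis=0),h[v-4:v+5,u-4:u+5].reshape(-1,3).min(0),h[v-4:v+5,u-4:u+5].reshape(-1,3).max(0))
c=cam('wrist'); import pickle; pickle.dump(c,open('w10.pkl','wb'))
h=cv2.cvtColor(c['img'],cv2.COLOR_BGR2HSV)
P=w2px(c,[.5496,-.2512,.024])[0].astype(int);print(P); print(h[P[1]-60:P[1]+61:20,P[0]-25:P[0]+26:25].tolist())
E
```

```text
orlit [  6. 232. 245.] [  6 225 244] [  7 242 247]
orsh [  5. 238. 152.] [  3 220 147] [  6 255 159]
woodlit [ 13. 194. 171.] [ 11 186 163] [ 14 202 179]
woodsh [ 12. 193. 139.] [  5 162  60] [ 15 243 241]
woodsh2 [ 12. 190.  97.] [  9 172  89] [ 13 215 106]
[252 168]
[[[13, 185, 192], [13, 192, 175], [13, 191, 184]], [[8, 230, 251], [7, 231, 250], [7, 232, 250]], [[7, 225, 251], [7, 234, 250], [7, 227, 251]], [[7, 234, 250], [27, 151, 251], [6, 232, 249]], [[7, 227, 250], [27, 154, 250], [6, 233, 250]], [[6, 253, 161], [7, 235, 250], [6, 234, 250]], [[13, 189, 196], [12, 189, 171], [12, 195, 167]]]
```

```bash
sed -i "s/(H>6)&(H<14)&(S>235)&(V>215)/(((H>6)\&(H<14)\&(S>235)\&(V>215))|((H>2)\&(H<9)\&(S>215)\&(V>120)))/" h.py
python3 - <<'E'
from h import *
go([.55,-.25],'orange')
E
```

```text
orange [ 0.5501 -0.2506  0.0405] resid px 212 of 6349 LW 101 63 r 0.605
now [ 0.5604 -0.2491  0.149 ] jaw 1.611 | ry -0.001 then dx dy dz [ -1.2 124.9  10.5] tilt 0.0006 -0.0015
```

Call:
send_rows([
  {"dx": -0.6, "dy": 15, "dz": 5.2, "rx": 0, "ry": 0, "rz": 0, "claw": -1},
  {"dx": -0.6, "dy": 20, "dz": 5.3, "rx": 0, "ry": 0, "rz": 0, "claw": -1},
  {"dx": 0, "dy": 20, "dz": 0, "rx": 0, "ry": 0, "rz": 0, "claw": -1},
  {"dx": 0, "dy": 20, "dz": 0, "rx": 0, "ry": 0, "rz": 0, "claw": -1},
  {"dx": 0, "dy": 20, "dz": 0, "rx": 0, "ry": 0, "rz": 0, "claw": -1},
  {"dx": 0, "dy": 15, "dz": 0, "rx": 0, "ry": 0, "rz": 0, "claw": -1},
  {"dx": 0, "dy": 10, "dz": 0, "rx": 0, "ry": 0, "rz": 0, "claw": -1},
  {"dx": 0, "dy": 4, "dz": 0, "rx": 0, "ry": 0, "rz": 0, "claw": -1},
  {"dx": 0, "dy": 0, "dz": 0, "rx": 0, "ry": 0, "rz": 0, "claw": -1},
  {"dx": 0, "dy": 0, "dz": 0, "rx": 0, "ry": 0, "rz": 0, "claw": 1},
  {"dx": 0, "dy": 0, "dz": 0, "rx": 0, "ry": 0, "rz": 0, "claw": 1},
  {"dx": 0, "dy": 0, "dz": 0, "rx": 0, "ry": 0, "rz": 0, "claw": 1},
  {"dx": 0, "dy": 0, "dz": 0, "rx": 0, "ry": 0, "rz": 0, "claw": 1},
  {"dx": 0, "dy": 0, "dz": 0, "rx": 0, "ry": 0, "rz": 0, "claw": 1},
])

```text
time_s: 22.53
tcp_pos: [0.5511, -0.252, 0.0262]
tool_rot: [-0.489, 0.491, 0.51, -0.509]
force: [-0.7, 1.5, 4.5]
width: 0.0616
```

```bash
sed -i '/^B[LR]=/d' h.py
cat >> h.py <<'E'
BL=lambda z:cabw(-.1618,.050,z)
BR=lambda z:np.array([.5378,-.0628,z])
E
python3 - <<'E'
from h import *
plan(BR(.15),CY+np.pi/2);print(ctrl.get_obs()['width'],ctrl.get_obs()['force'])
E
```

```text
now [ 0.5511 -0.252   0.0262] jaw 1.609 | ry 0.129 then dx dy dz [ 187.2 -123.9   29.9] tilt -0.0 -0.0039
0.061606785814168424 [-0.688885    1.49327049  4.52838429]
```

Call:
send_rows([
  {"dx": 0, "dy": -10, "dz": 0, "rx": 0, "ry": 0, "rz": 0, "claw": 1},
  {"dx": 0, "dy": -22, "dz": 0, "rx": 0, "ry": 0, "rz": 0, "claw": 1},
  {"dx": 0, "dy": -28, "dz": 0, "rx": 0, "ry": 0, "rz": 0, "claw": 1},
  {"dx": 0, "dy": -28, "dz": 0, "rx": 0, "ry": 0.043, "rz": 0, "claw": 1},
  {"dx": 0, "dy": -22, "dz": 0, "rx": 0, "ry": 0.043, "rz": 0, "claw": 1},
  {"dx": 0, "dy": -14, "dz": 0, "rx": 0, "ry": 0.043, "rz": 0, "claw": 1},
  {"dx": 19, "dy": 0, "dz": 3, "rx": 0, "ry": 0, "rz": 0, "claw": 1},
  {"dx": 24, "dy": 0, "dz": 3.9, "rx": 0, "ry": 0, "rz": 0, "claw": 1},
  {"dx": 24, "dy": 0, "dz": 3.9, "rx": 0, "ry": 0, "rz": 0, "claw": 1},
  {"dx": 24, "dy": 0, "dz": 3.9, "rx": 0, "ry": 0, "rz": 0, "claw": 1},
  {"dx": 24, "dy": 0, "dz": 3.9, "rx": 0, "ry": 0, "rz": 0, "claw": 1},
  {"dx": 24, "dy": 0, "dz": 3.9, "rx": 0, "ry": 0, "rz": 0, "claw": 1},
  {"dx": 24, "dy": 0, "dz": 3.9, "rx": 0, "ry": 0, "rz": 0, "claw": 1},
  {"dx": 24, "dy": 0, "dz": 3.9, "rx": 0, "ry": 0, "rz": 0, "claw": 1},
  {"dx": 0, "dy": 0, "dz": 0, "rx": 0, "ry": 0, "rz": 0, "claw": 1},
  {"dx": 0, "dy": 0, "dz": 0, "rx": 0, "ry": 0, "rz": 0, "claw": 1},
  {"dx": 0, "dy": 0, "dz": 0, "rx": 0, "ry": 0, "rz": 0, "claw": 1},
])

```text
time_s: 23.95
tcp_pos: [0.5372, -0.0638, 0.1501]
tool_rot: [-0.521, 0.523, 0.478, -0.476]
force: [-0.2, 0.1, 0.2]
width: 0.0619
```

```bash
cat >> h.py <<'E'
def held(name,off):
    """pose of the held book in the cabinet frame, from the wrist picture; off = TCP z minus book underside"""
    for r in fit(cam('wrist'),name,z0=tool()[0][2]-off): print('cab',(((r[0][:2]-Q[:2])@Rc.T)*1000).round(1),'yaw err',round(r[0][2]-CY,3))
E
python3 - <<'E'
from h import *
plan(BR(.075),CY+np.pi/2);print(ctrl.get_obs()['width']); held('orange',.0262)
E
```

```text
now [ 0.5372 -0.0638  0.1501] jaw 1.48 | ry -0.001 then dx dy dz [ 1.1 75.1 -0.3] tilt -0.0001 -0.0036
0.06189631676350873
orange reject [ 0.507 -0.062  1.482] 63 47 [255. 185.]
orange reject [ 0.541 -0.044  1.48 ] 21 2 [293. 248.]
orange reject [ 0.552 -0.092  1.48 ] 11 10 [207. 274.]
```

Call:
send_rows([
  {"dx": 0.7, "dy": 10, "dz": 0, "rx": 0, "ry": 0, "rz": 0, "claw": 1},
  {"dx": 0, "dy": 12, "dz": 0, "rx": 0, "ry": 0, "rz": 0, "claw": 1},
  {"dx": 0, "dy": 10, "dz": 0, "rx": 0, "ry": 0, "rz": 0, "claw": 1},
  {"dx": 0, "dy": 8, "dz": 0, "rx": 0, "ry": 0, "rz": 0, "claw": 1},
  {"dx": 0, "dy": 6, "dz": 0, "rx": 0, "ry": 0, "rz": 0, "claw": 1},
  {"dx": 0, "dy": 6, "dz": 0, "rx": 0, "ry": 0, "rz": 0, "claw": 1},
  {"dx": 0, "dy": 6, "dz": 0, "rx": 0, "ry": 0, "rz": 0, "claw": 1},
])

```text
time_s: 24.58
tcp_pos: [0.5374, -0.0626, 0.0908]
tool_rot: [-0.522, 0.523, 0.477, -0.476]
force: [-0.4, -0.5, -0.8]
width: 0.0619
```

Call:
send_rows([
  {"dx": 0, "dy": 6, "dz": 0, "rx": 0, "ry": 0, "rz": 0, "claw": 1},
  {"dx": 0, "dy": 5, "dz": 0, "rx": 0, "ry": 0, "rz": 0, "claw": 1},
  {"dx": 0, "dy": 5, "dz": 0, "rx": 0, "ry": 0, "rz": 0, "claw": 1},
  {"dx": 0, "dy": 4, "dz": 0, "rx": 0, "ry": 0, "rz": 0, "claw": 1},
  {"dx": 0, "dy": 0, "dz": 0, "rx": 0, "ry": 0, "rz": 0, "claw": 1},
])

```text
time_s: 25.0
tcp_pos: [0.5384, -0.0625, 0.0718]
tool_rot: [-0.521, 0.523, 0.478, -0.475]
force: [0.1, -0.3, -0.5]
width: 0.0622
```

Call:
send_rows([
  {"dx": 0, "dy": 0, "dz": 0, "rx": 0, "ry": 0, "rz": 0, "claw": -0.65},
  {"dx": 0, "dy": 0, "dz": 0, "rx": 0, "ry": 0, "rz": 0, "claw": -0.65},
  {"dx": 0, "dy": 0, "dz": 0, "rx": 0, "ry": 0, "rz": 0, "claw": -0.65},
  {"dx": 0, "dy": -10, "dz": 0, "rx": 0, "ry": 0, "rz": 0, "claw": -0.65},
  {"dx": 0, "dy": -20, "dz": 0, "rx": 0, "ry": 0, "rz": 0, "claw": -0.65},
  {"dx": 0, "dy": -25, "dz": 0, "rx": 0, "ry": 0, "rz": 0, "claw": -0.65},
  {"dx": 0, "dy": -25, "dz": -5, "rx": 0, "ry": 0, "rz": 0, "claw": -1},
  {"dx": 0, "dy": 0, "dz": -5, "rx": 0, "ry": 0, "rz": 0, "claw": -1},
  {"dx": 0, "dy": 0, "dz": 0, "rx": 0, "ry": 0, "rz": 0, "claw": -1},
])

```text
time_s: 25.75
tcp_pos: [0.5489, -0.0632, 0.1535]
tool_rot: [-0.52, 0.524, 0.479, -0.475]
force: [0.1, 0.8, -0.4]
width: 0.0869
```

Run:
```python
from h import *
for r in fit(cam('wrist'),'orange',z0=.046): print('cab',(((r[0][:2]-Q[:2])@Rc.T)*1000).round(1),'yaw err',round(r[0][2]-CY,3))
t=cam('top')
for n in TH: fit(t,n,verbose=n not in('black','orange'))
plan([.475,-.358,.15],.115+np.pi/2)
```

```text
orange [ 0.5382 -0.0634 -0.087 ] resid px 2725 of 7533 LW 100 63 r 0.542
cab [-161.6  -51.2] yaw err 0.003
navy [ 0.4675 -0.3587  0.1137] resid px 71 of 609 LW 99 64 r 0.589
green reject [ 0.794 -0.575  0.978] 152 141 [449. 111.]
green [0.6819 0.4319 0.88  ] resid px 39 of 550 LW 103 61 r 0.807
green [0.5942 0.2285 0.0682] resid px 48 of 564 LW 98 60 r 0.637
yellow [ 0.5317  0.3485 -0.2235] resid px 44 of 619 LW 100 64 r 0.636
now [ 0.5468 -0.0631  0.1513] jaw 1.48 | ry -0.206 then dx dy dz [-284.8    0.9  105.1] tilt 0.0005 -0.0024
```

Call:
send_rows([
  {"dx": 0, "dy": 0, "dz": 0, "rx": 0, "ry": -0.103, "rz": 0, "claw": -1},
  {"dx": 0, "dy": 0, "dz": 0, "rx": 0, "ry": -0.103, "rz": 0, "claw": -1},
  {"dx": -28.5, "dy": 0, "dz": 10.5, "rx": 0, "ry": 0, "rz": 0, "claw": -1},
  {"dx": -32, "dy": 0, "dz": 11.8, "rx": 0, "ry": 0, "rz": 0, "claw": -1},
  {"dx": -32, "dy": 0, "dz": 11.8, "rx": 0, "ry": 0, "rz": 0, "claw": -1},
  {"dx": -32, "dy": 0, "dz": 11.8, "rx": 0, "ry": 0, "rz": 0, "claw": -1},
  {"dx": -32, "dy": 0, "dz": 11.8, "rx": 0, "ry": 0, "rz": 0, "claw": -1},
  {"dx": -32, "dy": 0, "dz": 11.8, "rx": 0, "ry": 0, "rz": 0, "claw": -1},
  {"dx": -32, "dy": 0, "dz": 11.8, "rx": 0, "ry": 0, "rz": 0, "claw": -1},
  {"dx": -32, "dy": 0, "dz": 11.8, "rx": 0, "ry": 0, "rz": 0, "claw": -1},
  {"dx": -32, "dy": 0, "dz": 11.8, "rx": 0, "ry": 0, "rz": 0, "claw": -1},
  {"dx": 0, "dy": 0, "dz": 0, "rx": 0, "ry": 0, "rz": 0, "claw": -1},
  {"dx": 0, "dy": 0, "dz": 0, "rx": 0, "ry": 0, "rz": 0, "claw": -1},
])

```text
time_s: 26.93
tcp_pos: [0.4734, -0.3598, 0.1501]
tool_rot: [-0.472, 0.472, 0.527, -0.527]
force: [-0.0, 0.8, -0.4]
width: 0.0878
```

Run:
```python
from h import *
print(ctrl.get_obs()['joint_pos'].round(2)); go([.467,-.359],'navy')
```

```text
[ 0.14  0.51  0.6   1.8  -0.35  0.94  2.56]
navy [ 0.4683 -0.3596  0.1083] resid px 117 of 5935 LW 101 62 r 0.59
now [ 0.4745 -0.3579  0.1501] jaw 1.684 | ry 0.005 then dx dy dz [ -1.2 126.1   6.5] tilt 0.0012 -0.0011
```

Call:
send_rows([
  {"dx": -0.5, "dy": 15, "dz": 3.2, "rx": 0, "ry": 0.005, "rz": 0, "claw": -1},
  {"dx": -0.5, "dy": 20, "dz": 3.2, "rx": 0, "ry": 0, "rz": 0, "claw": -1},
  {"dx": 0, "dy": 20, "dz": 0, "rx": 0, "ry": 0, "rz": 0, "claw": -1},
  {"dx": 0, "dy": 20, "dz": 0, "rx": 0, "ry": 0, "rz": 0, "claw": -1},
  {"dx": 0, "dy": 20, "dz": 0, "rx": 0, "ry": 0, "rz": 0, "claw": -1},
  {"dx": 0, "dy": 15, "dz": 0, "rx": 0, "ry": 0, "rz": 0, "claw": -1},
  {"dx": 0, "dy": 10, "dz": 0, "rx": 0, "ry": 0, "rz": 0, "claw": -1},
  {"dx": 0, "dy": 5, "dz": 0, "rx": 0, "ry": 0, "rz": 0, "claw": -1},
  {"dx": 0, "dy": 0, "dz": 0, "rx": 0, "ry": 0, "rz": 0, "claw": -1},
  {"dx": 0, "dy": 0, "dz": 0, "rx": 0, "ry": 0, "rz": 0, "claw": 1},
  {"dx": 0, "dy": 0, "dz": 0, "rx": 0, "ry": 0, "rz": 0, "claw": 1},
  {"dx": 0, "dy": 0, "dz": 0, "rx": 0, "ry": 0, "rz": 0, "claw": 1},
  {"dx": 0, "dy": 0, "dz": 0, "rx": 0, "ry": 0, "rz": 0, "claw": 1},
  {"dx": 0, "dy": 0, "dz": 0, "rx": 0, "ry": 0, "rz": 0, "claw": 1},
])

```text
time_s: 28.15
tcp_pos: [0.4701, -0.3598, 0.027]
tool_rot: [-0.471, 0.473, 0.528, -0.526]
force: [-0.8, 0.4, 3.6]
width: 0.0617
```

Run:
```python
from h import *
print(BL(0));plan(BL(.15),CY+np.pi/2);print(ctrl.get_obs()['width'],ctrl.get_obs()['force'])
```

```text
[0.54708096 0.0374183  0.        ]
now [ 0.4701 -0.3598  0.027 ] jaw 1.681 | ry 0.201 then dx dy dz [ 402.5 -123.1  -41.2] tilt -0.0006 -0.0039
0.06165889606847033 [-0.75413286  0.36798383  3.64755698]
```

Call:
send_rows([
  {"dx": 0, "dy": -10, "dz": 0, "rx": 0, "ry": 0, "rz": 0, "claw": 1},
  {"dx": 0, "dy": -22, "dz": 0, "rx": 0, "ry": 0, "rz": 0, "claw": 1},
  {"dx": 0, "dy": -28, "dz": 0, "rx": 0, "ry": 0, "rz": 0, "claw": 1},
  {"dx": 0, "dy": -28, "dz": 0, "rx": 0, "ry": 0.067, "rz": 0, "claw": 1},
  {"dx": 0, "dy": -22, "dz": 0, "rx": 0, "ry": 0.067, "rz": 0, "claw": 1},
  {"dx": 0, "dy": -13, "dz": 0, "rx": 0, "ry": 0.067, "rz": 0, "claw": 1},
  {"dx": 20, "dy": 0, "dz": -2, "rx": 0, "ry": 0, "rz": 0, "claw": 1},
  {"dx": 33, "dy": 0, "dz": -3.5, "rx": 0, "ry": 0, "rz": 0, "claw": 1},
  {"dx": 35, "dy": 0, "dz": -3.7, "rx": 0, "ry": 0, "rz": 0, "claw": 1},
  {"dx": 35, "dy": 0, "dz": -3.7, "rx": 0, "ry": 0, "rz": 0, "claw": 1},
  {"dx": 35, "dy": 0, "dz": -3.7, "rx": 0, "ry": 0, "rz": 0, "claw": 1},
  {"dx": 35, "dy": 0, "dz": -3.7, "rx": 0, "ry": 0, "rz": 0, "claw": 1},
  {"dx": 35, "dy": 0, "dz": -3.7, "rx": 0, "ry": 0, "rz": 0, "claw": 1},
  {"dx": 35, "dy": 0, "dz": -3.7, "rx": 0, "ry": 0, "rz": 0, "claw": 1},
  {"dx": 35, "dy": 0, "dz": -3.7, "rx": 0, "ry": 0, "rz": 0, "claw": 1},
  {"dx": 35, "dy": 0, "dz": -3.7, "rx": 0, "ry": 0, "rz": 0, "claw": 1},
  {"dx": 35, "dy": 0, "dz": -3.7, "rx": 0, "ry": 0, "rz": 0, "claw": 1},
  {"dx": 34.5, "dy": 0, "dz": -3.4, "rx": 0, "ry": 0, "rz": 0, "claw": 1},
  {"dx": 0, "dy": 0, "dz": 0, "rx": 0, "ry": 0, "rz": 0, "claw": 1},
  {"dx": 0, "dy": 0, "dz": 0, "rx": 0, "ry": 0, "rz": 0, "claw": 1},
])

```text
time_s: 29.82
tcp_pos: [0.548, 0.0397, 0.1499]
tool_rot: [-0.52, 0.522, 0.479, -0.477]
force: [0.1, -0.7, -0.3]
width: 0.0615
```

Run:
```python
from h import *
plan(BL(.049),CY+np.pi/2);print(ctrl.get_obs()['width']); c=cam('wrist','w11.png')
# orange reference in bay, and block edges: scan
for r in fit(c,'orange',z0=.046): print('orange cab',(((r[0][:2]-Q[:2])@Rc.T)*1000).round(1))
m=mask(c['img'],'navy'); ys,xs=np.where(m); k=(ys<200); print('navy px rows',ys.min(),ys.max(),'cols',np.percentile(xs,[1,99]))
z=tool()[0][2]-.027
tc=lambda w:(((w[:,:2]-Q[:2])@Rc.T)*1000).round(1).tolist()
n,lab,st,_=cv2.connectedComponentsWithStats(m); print(st[1:][st[1:,4]>200])
r0=st[1:][st[1:,4].argmax()]; u0,v0,w,h=r0[:4]
print('front top/bottom edges',tc(px2w(c,[[u0,v0],[u0+w,v0]],z+.018)),tc(px2w(c,[[u0,v0],[u0+w,v0]],z)))
g=cv2.cvtColor(c['img'],cv2.COLOR_BGR2GRAY)
print('rim col',[(i,int(g[i,200])) for i in range(100,140)])
```

```text
now [0.548  0.0397 0.1499] jaw 1.484 | ry 0.004 then dx dy dz [ -2.4 100.9   1.1] tilt 0.0007 -0.0031
0.061543394465704074
orange [ 0.5378 -0.0644 -0.0949] resid px 1379 of 8621 LW 100 65 r 0.542
orange cab [-161.8  -52.3]
navy px rows 140 281 cols [196. 313.]
[[  193   140   123    91 10064]]
front top/bottom edges [[-214.8, 20.8], [-215.0, 82.0]] [[-212.5, 17.2], [-212.7, 85.7]]
rim col [(100, 82), (101, 80), (102, 75), (103, 79), (104, 76), (105, 77), (106, 75), (107, 73), (108, 73), (109, 69), (110, 89), (111, 85), (112, 88), (113, 176), (114, 187), (115, 195), (116, 194), (117, 194), (118, 187), (119, 192), (120, 188), (121, 187), (122, 187), (123, 181), (124, 186), (125, 182), (126, 182), (127, 183), (128, 144), (129, 88), (130, 73), (131, 116), (132, 225), (133, 228), (134, 223), (135, 221), (136, 222), (137, 228), (138, 235), (139, 105)]
```

View pics/w11.png

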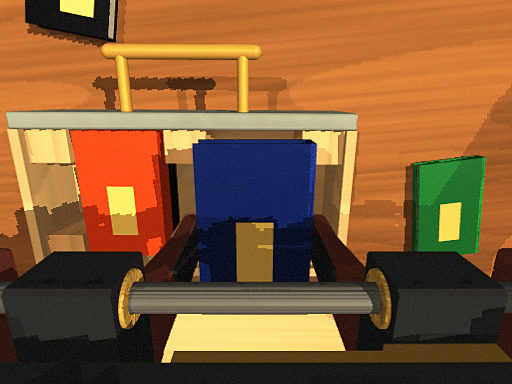

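Call:
send_rows([
  {"dx": -1.6, "dy": 10, "dz": -0.7, "rx": 0, "ry": 0.003, "rz": 0, "claw": 1},
  {"dx": 0, "dy": 12, "dz": 0, "rx": 0, "ry": 0, "rz": 0, "claw": 1},
  {"dx": 0, "dy": 10, "dz": 0, "rx": 0, "ry": 0, "rz": 0, "claw": 1},
  {"dx": 0, "dy": 8, "dz": 0, "rx": 0, "ry": 0, "rz": 0, "claw": 1},
  {"dx": 0, "dy": 6, "dz": 0, "rx": 0, "ry": 0, "rz": 0, "claw": 1},
  {"dx": 0, "dy": 6, "dz": 0, "rx": 0, "ry": 0, "rz": 0, "claw": 1},
  {"dx": 0, "dy": 6, "dz": 0, "rx": 0, "ry": 0, "rz": 0, "claw": 1},
])

```text
time_s: 30.45
tcp_pos: [0.5486, 0.0353, 0.0908]
tool_rot: [-0.522, 0.524, 0.477, -0.475]
force: [0.3, 0.8, -0.3]
width: 0.0618
```

Call:
send_rows([
  {"dx": 0, "dy": 8, "dz": 0, "rx": 0, "ry": 0, "rz": 0, "claw": 1},
  {"dx": 0, "dy": 8, "dz": 0, "rx": 0, "ry": 0, "rz": 0, "claw": 1},
  {"dx": 0, "dy": 8, "dz": 0, "rx": 0, "ry": 0, "rz": 0, "claw": 1},
  {"dx": 0, "dy": 7, "dz": 0, "rx": 0, "ry": 0, "rz": 0, "claw": 1},
  {"dx": 0, "dy": 6, "dz": 0, "rx": 0, "ry": 0, "rz": 0, "claw": 1},
  {"dx": 0, "dy": 5, "dz": 0, "rx": 0, "ry": 0, "rz": 0, "claw": 1},
  {"dx": 0, "dy": 0, "dz": 0, "rx": 0, "ry": 0, "rz": 0, "claw": 1},
])

```text
time_s: 31.03
tcp_pos: [0.549, 0.0356, 0.049]
tool_rot: [-0.522, 0.524, 0.477, -0.475]
force: [-0.2, -0.6, -1.3]
width: 0.0615
```

Call:
send_rows([
  {"dx": 0, "dy": 0, "dz": 0, "rx": 0, "ry": 0, "rz": 0, "claw": -0.65},
  {"dx": 0, "dy": 0, "dz": 0, "rx": 0, "ry": 0, "rz": 0, "claw": -0.65},
  {"dx": 0, "dy": 0, "dz": 0, "rx": 0, "ry": 0, "rz": 0, "claw": -0.65},
  {"dx": 0, "dy": -10, "dz": 0, "rx": 0, "ry": 0, "rz": 0, "claw": -0.65},
  {"dx": 0, "dy": -20, "dz": 0, "rx": 0, "ry": 0, "rz": 0, "claw": -0.65},
  {"dx": 0, "dy": -25, "dz": 0, "rx": 0, "ry": 0, "rz": 0, "claw": -0.65},
  {"dx": 0, "dy": -25, "dz": -5, "rx": 0, "ry": 0, "rz": 0, "claw": -1},
  {"dx": 0, "dy": -20, "dz": -5, "rx": 0, "ry": 0, "rz": 0, "claw": -1},
  {"dx": 0, "dy": 0, "dz": 0, "rx": 0, "ry": 0, "rz": 0, "claw": -1},
])

```text
time_s: 31.78
tcp_pos: [0.5614, 0.0345, 0.1544]
tool_rot: [-0.521, 0.525, 0.479, -0.473]
force: [0.8, 0.1, -0.3]
width: 0.0867
```

Run:
```python
from h import *
c=cam('wrist')
for n,z in (('navy',.022),('orange',.046)):
  for r in fit(c,n,z0=z): print('cab',(((r[0][:2]-Q[:2])@Rc.T)*1000).round(1),'yaw err',round(r[0][2]-CY,3))
t=cam('top')
for n in ('green','yellow'): fit(t,n)
plan([.602,.2285,.15],.068+np.pi/2)
```

```text
navy [ 0.5551  0.0342 -0.0934] resid px 2247 of 5505 LW 93 62 r 0.556
cab [-153.5   47.5] yaw err -0.003
orange [ 0.5379 -0.0641 -0.0909] resid px 833 of 9203 LW 100 69 r 0.542
cab [-161.8  -51.9] yaw err -0.0
green reject [ 0.794 -0.575  0.978] 152 141 [449. 111.]
green [0.6819 0.4317 0.8795] resid px 39 of 550 LW 103 61 r 0.807
green [0.5942 0.2285 0.0682] resid px 49 of 563 LW 98 60 r 0.637
yellow [ 0.5313  0.3488 -0.2252] resid px 50 of 615 LW 100 63 r 0.636
now [0.5589 0.0349 0.1507] jaw 1.477 | ry -0.162 then dx dy dz [190.2   1.2 -56.2] tilt 0.0013 -0.0049
```

Call:
send_rows([
  {"dx": 0, "dy": 0, "dz": 0, "rx": -0.003, "ry": -0.081, "rz": 0, "claw": -1},
  {"dx": 0, "dy": 0, "dz": 0, "rx": -0.001, "ry": -0.081, "rz": 0, "claw": -1},
  {"dx": 20, "dy": 0, "dz": -5.2, "rx": 0, "ry": 0, "rz": 0, "claw": -1},
  {"dx": 28.4, "dy": 0, "dz": -8.5, "rx": 0, "ry": 0, "rz": 0, "claw": -1},
  {"dx": 28.4, "dy": 0, "dz": -8.5, "rx": 0, "ry": 0, "rz": 0, "claw": -1},
  {"dx": 28.4, "dy": 0, "dz": -8.5, "rx": 0, "ry": 0, "rz": 0, "claw": -1},
  {"dx": 28.4, "dy": 0, "dz": -8.5, "rx": 0, "ry": 0, "rz": 0, "claw": -1},
  {"dx": 28.4, "dy": 0, "dz": -8.5, "rx": 0, "ry": 0, "rz": 0, "claw": -1},
  {"dx": 28.4, "dy": 0, "dz": -8.5, "rx": 0, "ry": 0, "rz": 0, "claw": -1},
  {"dx": 0, "dy": 0, "dz": 0, "rx": 0, "ry": 0, "rz": 0, "claw": -1},
  {"dx": 0, "dy": 0, "dz": 0, "rx": 0, "ry": 0, "rz": 0, "claw": -1},
])

```text
time_s: 32.8
tcp_pos: [0.6003, 0.2305, 0.148]
tool_rot: [-0.48, 0.483, 0.518, -0.517]
force: [0.5, -0.7, -0.2]
width: 0.0875
```

Run:
```python
from h import *
go([.594,.2285],'green')
c=cam('top'); h=cv2.cvtColor(c['img'],cv2.COLOR_BGR2HSV)
m=((h[...,0]>105)&(h[...,0]<130)&(h[...,1]>90)&(h[...,2]>12)).astype(np.uint8); n,l,st,ce=cv2.connectedComponentsWithStats(m)
for i in range(1,n):
  if st[i,4]>150:
    cs=cv2.findContours((l==i).astype(np.uint8),0,1)[0][0]; w=(px2w(c,cs[:,0],.040)[:,:2]-Q[:2])@Rc.T*1000
    print(st[i],'cab range',w.min(0).round(1),w.max(0).round(1))
```

```text
green [0.5964 0.228  0.0425] resid px 126 of 5791 LW 101 62 r 0.638
now [0.6005 0.2284 0.1484] jaw 1.64 | ry 0.027 then dx dy dz [1.000e-01 1.244e+02 4.800e+00] tilt -0.0021 -0.0047
[ 70  44  50  14 453] cab range [169.4 497.9] [224.6 648.7]
[ 156   44  297   20 2942] cab range [ 201.4 -530.5] [321.9 384.6]
[238 166  25  34 552] cab range [-209.    18.1] [-114.5   78.5]
```

Call:
send_rows([
  {"dx": 0, "dy": 15, "dz": 2.4, "rx": 0, "ry": 0.027, "rz": 0, "claw": -1},
  {"dx": 0, "dy": 20, "dz": 2.4, "rx": 0, "ry": 0, "rz": 0, "claw": -1},
  {"dx": 0, "dy": 20, "dz": 0, "rx": 0, "ry": 0, "rz": 0, "claw": -1},
  {"dx": 0, "dy": 20, "dz": 0, "rx": 0, "ry": 0, "rz": 0, "claw": -1},
  {"dx": 0, "dy": 20, "dz": 0, "rx": 0, "ry": 0, "rz": 0, "claw": -1},
  {"dx": 0, "dy": 14, "dz": 0, "rx": 0, "ry": 0, "rz": 0, "claw": -1},
  {"dx": 0, "dy": 10, "dz": 0, "rx": 0, "ry": 0, "rz": 0, "claw": -1},
  {"dx": 0, "dy": 5, "dz": 0, "rx": 0, "ry": 0, "rz": 0, "claw": -1},
  {"dx": 0, "dy": 0, "dz": 0, "rx": 0, "ry": 0, "rz": 0, "claw": -1},
  {"dx": 0, "dy": 0, "dz": 0, "rx": 0, "ry": 0, "rz": 0, "claw": 1},
  {"dx": 0, "dy": 0, "dz": 0, "rx": 0, "ry": 0, "rz": 0, "claw": 1},
  {"dx": 0, "dy": 0, "dz": 0, "rx": 0, "ry": 0, "rz": 0, "claw": 1},
  {"dx": 0, "dy": 0, "dz": 0, "rx": 0, "ry": 0, "rz": 0, "claw": 1},
  {"dx": 0, "dy": 0, "dz": 0, "rx": 0, "ry": 0, "rz": 0, "claw": 1},
])

```text
time_s: 34.07
tcp_pos: [0.598, 0.2285, 0.0266]
tool_rot: [-0.488, 0.491, 0.512, -0.508]
force: [-0.0, 1.1, 2.7]
width: 0.0617
```

```bash
sed -i '/^BL=/d' h.py
cat >> h.py <<'E'
BL=lambda z:cabw(-.161,.0485,z)
E
python3 - <<'E'
from h import *
print(BL(0));plan(BL(.15),CY+np.pi/2);print(ctrl.get_obs()['width'],ctrl.get_obs()['force'])
E
```

```text
[0.54774213 0.03585214 0.        ]
now [0.598  0.2285 0.0266] jaw 1.612 | ry 0.132 then dx dy dz [-196.4 -123.7   31.6] tilt 0.0002 -0.008
0.06169834773773329 [-0.00568485  1.08249049  2.7318984 ]
```

Call:
send_rows([
  {"dx": 0, "dy": -10, "dz": 0, "rx": 0, "ry": 0, "rz": 0, "claw": 1},
  {"dx": 0, "dy": -22, "dz": 0, "rx": 0, "ry": 0, "rz": 0, "claw": 1},
  {"dx": 0, "dy": -28, "dz": 0, "rx": 0, "ry": 0, "rz": 0, "claw": 1},
  {"dx": 0, "dy": -28, "dz": 0, "rx": 0, "ry": 0.044, "rz": 0, "claw": 1},
  {"dx": 0, "dy": -22, "dz": 0, "rx": 0, "ry": 0.044, "rz": 0, "claw": 1},
  {"dx": 0, "dy": -14, "dz": 0, "rx": 0, "ry": 0.044, "rz": 0, "claw": 1},
  {"dx": -20, "dy": 0, "dz": 3, "rx": 0, "ry": 0, "rz": 0, "claw": 1},
  {"dx": -25.2, "dy": 0, "dz": 4, "rx": 0, "ry": 0, "rz": 0, "claw": 1},
  {"dx": -25.2, "dy": 0, "dz": 4, "rx": 0, "ry": 0, "rz": 0, "claw": 1},
  {"dx": -25.2, "dy": 0, "dz": 4, "rx": 0, "ry": 0, "rz": 0, "claw": 1},
  {"dx": -25.2, "dy": 0, "dz": 4, "rx": 0, "ry": 0, "rz": 0, "claw": 1},
  {"dx": -25.2, "dy": 0, "dz": 4, "rx": 0, "ry": 0, "rz": 0, "claw": 1},
  {"dx": -25.2, "dy": 0, "dz": 4, "rx": 0, "ry": 0, "rz": 0, "claw": 1},
  {"dx": -25.2, "dy": 0, "dz": 3.6, "rx": 0, "ry": 0, "rz": 0, "claw": 1},
  {"dx": 0, "dy": 0, "dz": 0, "rx": 0, "ry": 0, "rz": 0, "claw": 1},
  {"dx": 0, "dy": 0, "dz": 0, "rx": 0, "ry": 0, "rz": 0, "claw": 1},
])

```text
time_s: 35.4
tcp_pos: [0.5483, 0.0339, 0.1504]
tool_rot: [-0.521, 0.525, 0.478, -0.474]
force: [0.7, 0.3, -0.9]
width: 0.0616
```

```bash
cat > hb.py <<'E'
from h import *
import sys
name,off=sys.argv[1],float(sys.argv[2])
plan(BL(.067),CY+np.pi/2);print(ctrl.get_obs()['width']); c=cam('wrist'); m=mask(c['img'],name)
n,lab,st,_=cv2.connectedComponentsWithStats(m); P=w2px(c,tool()[0])[0]
z=tool()[0][2]-off; T=TH[name]/1000
for i in range(1,n):
    u0,v0,w,h=st[i,:4]
    if st[i,4]>2500 and u0<P[0]<u0+w: print('front edge low/top',[(((px2w(c,[[u0,v0],[u0+w,v0]],zz)[:,:2]-Q[:2])@Rc.T)*1000).round(1).tolist() for zz in (z,z+T)],st[i])
E
python3 hb.py green .0266
```

```text
now [0.5483 0.0339 0.1504] jaw 1.477 | ry -0.004 then dx dy dz [ 1.8 83.4  1.4] tilt 0.0011 -0.0077
0.061615626270826764
front edge low/top [[[-211.8, 13.1], [-211.6, 79.8]], [[-213.4, 15.4], [-213.1, 77.4]]] [ 195  140  120   88 9417]
```

Call:
send_rows([
  {"dx": 1.5, "dy": 10, "dz": 0, "rx": 0, "ry": -0.003, "rz": 0, "claw": 1},
  {"dx": 0, "dy": 12, "dz": 0, "rx": 0, "ry": 0, "rz": 0, "claw": 1},
  {"dx": 0, "dy": 10, "dz": 0, "rx": 0, "ry": 0, "rz": 0, "claw": 1},
  {"dx": 0, "dy": 8, "dz": 0, "rx": 0, "ry": 0, "rz": 0, "claw": 1},
  {"dx": 0, "dy": 6, "dz": 0, "rx": 0, "ry": 0, "rz": 0, "claw": 1},
  {"dx": 0, "dy": 6, "dz": 0, "rx": 0, "ry": 0, "rz": 0, "claw": 1},
  {"dx": 0, "dy": 6, "dz": 0, "rx": 0, "ry": 0, "rz": 0, "claw": 1},
])

```text
time_s: 36.03
tcp_pos: [0.549, 0.0369, 0.0907]
tool_rot: [-0.52, 0.523, 0.479, -0.476]
force: [0.3, 0.5, 0.1]
width: 0.0614
```

Call:
send_rows([
  {"dx": 0, "dy": 7, "dz": 0, "rx": 0, "ry": 0, "rz": 0, "claw": 1},
  {"dx": 0, "dy": 7, "dz": 0, "rx": 0, "ry": 0, "rz": 0, "claw": 1},
  {"dx": 0, "dy": 6, "dz": 0, "rx": 0, "ry": 0, "rz": 0, "claw": 1},
  {"dx": 0, "dy": 5, "dz": 0, "rx": 0, "ry": 0, "rz": 0, "claw": 1},
  {"dx": 0, "dy": 0, "dz": 0, "rx": 0, "ry": 0, "rz": 0, "claw": 1},
])

```text
time_s: 36.45
tcp_pos: [0.5496, 0.0368, 0.0662]
tool_rot: [-0.52, 0.523, 0.479, -0.476]
force: [-0.2, -0.8, -0.2]
width: 0.0617
```

Release, lift, correct the small tilt, check.

Call:
send_rows([
  {"dx": 0, "dy": 0, "dz": 0, "rx": 0, "ry": 0, "rz": 0, "claw": -0.65},
  {"dx": 0, "dy": 0, "dz": 0, "rx": 0, "ry": 0, "rz": 0, "claw": -0.65},
  {"dx": 0, "dy": 0, "dz": 0, "rx": 0, "ry": 0, "rz": 0, "claw": -0.65},
  {"dx": 0, "dy": -10, "dz": 0, "rx": 0, "ry": 0, "rz": 0, "claw": -0.65},
  {"dx": 0, "dy": -20, "dz": 0, "rx": 0, "ry": 0, "rz": 0, "claw": -0.65},
  {"dx": 0, "dy": -25, "dz": 0, "rx": 0, "ry": 0, "rz": 0, "claw": -0.65},
  {"dx": 0, "dy": -25, "dz": -5, "rx": 0.006, "ry": 0, "rz": 0, "claw": -1},
  {"dx": 0, "dy": -4, "dz": -5, "rx": 0, "ry": 0, "rz": 0, "claw": -1},
  {"dx": 0, "dy": 0, "dz": 0, "rx": 0, "ry": 0, "rz": 0, "claw": -1},
])

```text
time_s: 37.2
tcp_pos: [0.5606, 0.0362, 0.153]
tool_rot: [-0.52, 0.522, 0.479, -0.476]
force: [0.4, 0.9, -0.5]
width: 0.0869
```

Run:
```python
from h import *
c=cam('wrist')
for n,z in (('green',.040),('orange',.046)):
  for r in fit(c,n,z0=z): print('cab',(((r[0][:2]-Q[:2])@Rc.T)*1000).round(1),'yaw err',round(r[0][2]-CY,3))
t=cam('top')
for n in ('yellow',): fit(t,n)
plan([.541,.347,.15],-.21+np.pi/2)
```

```text
green [ 0.551   0.0358 -0.0866] resid px 2329 of 6423 LW 96 62 r 0.552
cab [-157.7   48.8] yaw err 0.004
orange [ 0.5385 -0.0642 -0.0881] resid px 835 of 9146 LW 100 69 r 0.542
cab [-161.2  -52. ] yaw err 0.002
yellow [ 0.5313  0.3484 -0.2242] resid px 50 of 614 LW 100 63 r 0.635
now [0.5583 0.0363 0.1504] jaw 1.483 | ry 0.122 then dx dy dz [300.3   0.5  81.7] tilt 0.0007 -0.0008
```

Call:
send_rows([
  {"dx": 0, "dy": 0, "dz": 0, "rx": 0, "ry": 0.122, "rz": 0, "claw": -1},
  {"dx": 20.3, "dy": 0, "dz": 5.7, "rx": 0, "ry": 0, "rz": 0, "claw": -1},
  {"dx": 35, "dy": 0, "dz": 9.5, "rx": 0, "ry": 0, "rz": 0, "claw": -1},
  {"dx": 35, "dy": 0, "dz": 9.5, "rx": 0, "ry": 0, "rz": 0, "claw": -1},
  {"dx": 35, "dy": 0, "dz": 9.5, "rx": 0, "ry": 0, "rz": 0, "claw": -1},
  {"dx": 35, "dy": 0, "dz": 9.5, "rx": 0, "ry": 0, "rz": 0, "claw": -1},
  {"dx": 35, "dy": 0, "dz": 9.5, "rx": 0, "ry": 0, "rz": 0, "claw": -1},
  {"dx": 35, "dy": 0, "dz": 9.5, "rx": 0, "ry": 0, "rz": 0, "claw": -1},
  {"dx": 35, "dy": 0, "dz": 9.5, "rx": 0, "ry": 0, "rz": 0, "claw": -1},
  {"dx": 35, "dy": 0, "dz": 9.5, "rx": 0, "ry": 0, "rz": 0, "claw": -1},
  {"dx": 0, "dy": 0, "dz": 0, "rx": 0, "ry": 0, "rz": 0, "claw": -1},
  {"dx": 0, "dy": 0, "dz": 0, "rx": 0, "ry": 0, "rz": 0, "claw": -1},
])

```text
time_s: 38.3
tcp_pos: [0.5392, 0.349, 0.1485]
tool_rot: [-0.549, 0.549, 0.445, -0.447]
force: [-0.6, -0.2, -0.2]
width: 0.0877
```

Run:
```python
from h import *
go([.531,.3484],'yellow'); print(ctrl.get_obs()['joint_pos'].round(2))
c=cam('top'); m=mask(c['img'],'green'); n,l,st,ce=cv2.connectedComponentsWithStats(m)
for i in range(1,n):
  if st[i,4]>150:
    cs=cv2.findContours((l==i).astype(np.uint8),0,1)[0][0]; w=(px2w(c,cs[:,0],.052)[:,:2]-Q[:2])@Rc.T*1000
    if abs(w[:,0].mean()+160)<60 : print(st[i],'cab range',w.min(0).round(1),w.max(0).round(1))
fit(c,'green',near=BL(0)[:2],z0=.04); fit(c,'orange',near=BR(0)[:2],z0=.046); cv2.imwrite('pics/t12.png',cv2.resize(c['img'][120:213,200:320],None,fx=5,fy=5,interpolation=cv2.INTER_CUBIC))
```

```text
[-1.07  0.6   0.63  1.68 -0.4   1.    1.06]
[238 165  24  35 591] cab range [-210.1   19.3] [-113.6   79.9]
green [ 0.5491  0.0371 -0.0748] resid px 67 of 591 LW 97 61 r 0.55
orange [ 0.5392 -0.0628 -0.0879] resid px 53 of 657 LW 99 63 r 0.543
```

```bash
sed -i "s/(H>25)&(H<33)&(S>180)&(V>150)/(H>22)\&(H<34)\&(S>150)\&(V>90)/" h.py
python3 - <<'E'
from h import *
go([.531,.3484],'yellow'); c=cam('wrist'); P=w2px(c,[.531,.3484,.012])[0].astype(int); h=cv2.cvtColor(c['img'],cv2.COLOR_BGR2HSV); print(P,h[P[1]-60:P[1]+61:20,P[0]-20:P[0]+21:20].tolist())
E
```

```text
yellow [ 0.5328  0.346  -0.2141] resid px 1166 of 5653 LW 99 62 r 0.635
now [0.5411 0.3447 0.1498] jaw 1.359 | ry 0.002 then dx dy dz [ -0.4 125.8   8.5] tilt -0.0014 -0.0003
[256 168] [[[12, 194, 187], [13, 189, 179], [13, 196, 172]], [[25, 218, 243], [25, 218, 243], [24, 214, 244]], [[24, 217, 242], [25, 212, 244], [24, 219, 243]], [[24, 215, 244], [26, 165, 243], [24, 226, 243]], [[24, 218, 244], [26, 170, 243], [25, 224, 242]], [[24, 219, 250], [21, 229, 230], [20, 221, 233]], [[13, 190, 173], [12, 192, 177], [12, 191, 147]]]
```

```bash
sed -i "s/(H>22)&(H<34)&(S>150)&(V>90)/(H>17)\&(H<34)\&(S>150)\&(V>90)/" h.py
python3 - <<'E'
from h import *
go([.531,.3484],'yellow')
E
```

```text
yellow [ 0.5328  0.3456 -0.2168] resid px 103 of 6834 LW 101 63 r 0.635
now [0.5416 0.3448 0.1505] jaw 1.358 | ry 0.004 then dx dy dz [ -1.1 126.5   8.8] tilt -0.0002 -0.0007
```

Call:
send_rows([
  {"dx": -0.5, "dy": 15, "dz": 4.3, "rx": 0, "ry": 0.004, "rz": 0, "claw": -1},
  {"dx": 0, "dy": 20, "dz": 4.3, "rx": 0, "ry": 0, "rz": 0, "claw": -1},
  {"dx": 0, "dy": 20, "dz": 0, "rx": 0, "ry": 0, "rz": 0, "claw": -1},
  {"dx": 0, "dy": 20, "dz": 0, "rx": 0, "ry": 0, "rz": 0, "claw": -1},
  {"dx": 0, "dy": 20, "dz": 0, "rx": 0, "ry": 0, "rz": 0, "claw": -1},
  {"dx": 0, "dy": 15, "dz": 0, "rx": 0, "ry": 0, "rz": 0, "claw": -1},
  {"dx": 0, "dy": 10, "dz": 0, "rx": 0, "ry": 0, "rz": 0, "claw": -1},
  {"dx": 0, "dy": 5, "dz": 0, "rx": 0, "ry": 0, "rz": 0, "claw": -1},
  {"dx": 0, "dy": 0, "dz": 0, "rx": 0, "ry": 0, "rz": 0, "claw": -1},
  {"dx": 0, "dy": 0, "dz": 0, "rx": 0, "ry": 0, "rz": 0, "claw": 1},
  {"dx": 0, "dy": 0, "dz": 0, "rx": 0, "ry": 0, "rz": 0, "claw": 1},
  {"dx": 0, "dy": 0, "dz": 0, "rx": 0, "ry": 0, "rz": 0, "claw": 1},
  {"dx": 0, "dy": 0, "dz": 0, "rx": 0, "ry": 0, "rz": 0, "claw": 1},
  {"dx": 0, "dy": 0, "dz": 0, "rx": 0, "ry": 0, "rz": 0, "claw": 1},
])

```text
time_s: 39.72
tcp_pos: [0.5331, 0.3485, 0.0264]
tool_rot: [-0.55, 0.551, 0.445, -0.443]
force: [-0.4, -0.2, 3.4]
width: 0.0616
```

Run:
```python
from h import *
plan(BL(.15),CY+np.pi/2);print(ctrl.get_obs()['width'],ctrl.get_obs()['force'])
```

```text
now [0.5331 0.3485 0.0264] jaw 1.357 | ry -0.123 then dx dy dz [-309.8 -124.   -43. ] tilt 0.0015 -0.0015
0.061624819876063566 [-0.41070545 -0.1815029   3.40974004]
```

Call:
send_rows([
  {"dx": 0, "dy": -10, "dz": 0, "rx": 0, "ry": 0, "rz": 0, "claw": 1},
  {"dx": 0, "dy": -22, "dz": 0, "rx": 0, "ry": 0, "rz": 0, "claw": 1},
  {"dx": 0, "dy": -28, "dz": 0, "rx": 0, "ry": 0, "rz": 0, "claw": 1},
  {"dx": 0, "dy": -28, "dz": 0, "rx": 0, "ry": -0.041, "rz": 0, "claw": 1},
  {"dx": 0, "dy": -22, "dz": 0, "rx": 0, "ry": -0.041, "rz": 0, "claw": 1},
  {"dx": 0, "dy": -14, "dz": 0, "rx": 0, "ry": -0.041, "rz": 0, "claw": 1},
  {"dx": -19.8, "dy": 0, "dz": -2.5, "rx": 0, "ry": 0, "rz": 0, "claw": 1},
  {"dx": -29, "dy": 0, "dz": -4.1, "rx": 0, "ry": 0, "rz": 0, "claw": 1},
  {"dx": -29, "dy": 0, "dz": -4.1, "rx": 0, "ry": 0, "rz": 0, "claw": 1},
  {"dx": -29, "dy": 0, "dz": -4.1, "rx": 0, "ry": 0, "rz": 0, "claw": 1},
  {"dx": -29, "dy": 0, "dz": -4.1, "rx": 0, "ry": 0, "rz": 0, "claw": 1},
  {"dx": -29, "dy": 0, "dz": -4.1, "rx": 0, "ry": 0, "rz": 0, "claw": 1},
  {"dx": -29, "dy": 0, "dz": -4.1, "rx": 0, "ry": 0, "rz": 0, "claw": 1},
  {"dx": -29, "dy": 0, "dz": -4.1, "rx": 0, "ry": 0, "rz": 0, "claw": 1},
  {"dx": -29, "dy": 0, "dz": -4.1, "rx": 0, "ry": 0, "rz": 0, "claw": 1},
  {"dx": -29, "dy": 0, "dz": -4.1, "rx": 0, "ry": 0, "rz": 0, "claw": 1},
  {"dx": -29, "dy": 0, "dz": -4.1, "rx": 0, "ry": 0, "rz": 0, "claw": 1},
  {"dx": 0, "dy": 0, "dz": 0, "rx": 0, "ry": 0, "rz": 0, "claw": 1},
  {"dx": 0, "dy": 0, "dz": 0, "rx": 0, "ry": 0, "rz": 0, "claw": 1},
])

```text
time_s: 41.3
tcp_pos: [0.548, 0.0336, 0.1504]
tool_rot: [-0.523, 0.523, 0.476, -0.475]
force: [-0.8, 0.8, -1.2]
width: 0.0617
```

```bash
python3 hb.py yellow .0264
```

```text
now [0.548  0.0336 0.1504] jaw 1.476 | ry -0.004 then dx dy dz [ 2.1 83.4  0.6] tilt 0.0007 -0.0018
0.061745768987599516
front edge low/top [[[-210.1, 12.1], [-209.7, 80.2]], [[-211.7, 14.5], [-211.4, 77.8]]] [  194   144   122   138 15395]
```

Call:
send_rows([
  {"dx": 2, "dy": 10, "dz": 0.6, "rx": 0, "ry": -0.003, "rz": 0, "claw": 1},
  {"dx": 0, "dy": 12, "dz": 0, "rx": 0, "ry": 0, "rz": 0, "claw": 1},
  {"dx": 0, "dy": 10, "dz": 0, "rx": 0, "ry": 0, "rz": 0, "claw": 1},
  {"dx": 0, "dy": 8, "dz": 0, "rx": 0, "ry": 0, "rz": 0, "claw": 1},
  {"dx": 0, "dy": 6, "dz": 0, "rx": 0, "ry": 0, "rz": 0, "claw": 1},
  {"dx": 0, "dy": 6, "dz": 0, "rx": 0, "ry": 0, "rz": 0, "claw": 1},
  {"dx": 0, "dy": 6, "dz": 0, "rx": 0, "ry": 0, "rz": 0, "claw": 1},
])

```text
time_s: 41.93
tcp_pos: [0.5476, 0.0377, 0.0908]
tool_rot: [-0.521, 0.522, 0.478, -0.477]
force: [-0.6, -0.0, -0.3]
width: 0.0619
```

Call:
send_rows([
  {"dx": 0, "dy": 5, "dz": 0, "rx": 0, "ry": 0, "rz": 0, "claw": 1},
  {"dx": 0, "dy": 5, "dz": 0, "rx": 0, "ry": 0, "rz": 0, "claw": 1},
  {"dx": 0, "dy": 4, "dz": 0, "rx": 0, "ry": 0, "rz": 0, "claw": 1},
  {"dx": 0, "dy": 0, "dz": 0, "rx": 0, "ry": 0, "rz": 0, "claw": 1},
])

```text
time_s: 42.27
tcp_pos: [0.5485, 0.0375, 0.0778]
tool_rot: [-0.521, 0.522, 0.478, -0.477]
force: [-0.6, -0.5, -1.0]
width: 0.0617
```

Call:
send_rows([
  {"dx": 0, "dy": 0, "dz": 0, "rx": 0, "ry": 0, "rz": 0, "claw": -0.65},
  {"dx": 0, "dy": 0, "dz": 0, "rx": 0, "ry": 0, "rz": 0, "claw": -0.65},
  {"dx": 0, "dy": 0, "dz": 0, "rx": 0, "ry": 0, "rz": 0, "claw": -0.65},
  {"dx": 0, "dy": -10, "dz": 0, "rx": 0, "ry": 0, "rz": 0, "claw": -0.65},
  {"dx": 0, "dy": -20, "dz": 0, "rx": 0, "ry": 0, "rz": 0, "claw": -0.65},
  {"dx": 0, "dy": -25, "dz": 0, "rx": 0, "ry": 0, "rz": 0, "claw": -0.65},
  {"dx": 30, "dy": -20, "dz": 0, "rx": 0, "ry": 0, "rz": 0, "claw": -0.65},
  {"dx": 35, "dy": 0, "dz": 0, "rx": 0, "ry": 0, "rz": 0, "claw": 0},
  {"dx": 35, "dy": 0, "dz": 0, "rx": 0, "ry": 0, "rz": 0, "claw": 1},
  {"dx": 35, "dy": 0, "dz": 0, "rx": 0, "ry": 0, "rz": 0, "claw": 1},
  {"dx": 35, "dy": 0, "dz": 0, "rx": 0, "ry": 0, "rz": 0, "claw": 1},
  {"dx": 0, "dy": 0, "dz": 0, "rx": 0, "ry": 0, "rz": 0, "claw": 1},
])

```text
time_s: 43.27
tcp_pos: [0.5617, 0.2161, 0.1529]
tool_rot: [0.52, -0.518, -0.481, 0.479]
force: [-0.8, 0.5, -0.5]
width: 0.0429
```

Run:
```python
from h import *
c=cam('top')
for n,z,B in (('yellow',.052,BL),('orange',.046,BR)):
  for r in fit(c,n,near=B(0)[:2],z0=z): print('cab',(((r[0][:2]-Q[:2])@Rc.T)*1000).round(1),'yaw err',round(r[0][2]-CY,3))
s=cam('side')['img']
a=cv2.resize(c['img'][118:208,205:325],(560,420),interpolation=cv2.INTER_CUBIC)
w=cv2.resize(s[150:240,255:320],(240,332),interpolation=cv2.INTER_CUBIC); b=np.zeros((420,240,3),np.uint8); b[:332]=w
cv2.imwrite('pics/t13.png',np.hstack([a,b]))
plan(cabw(-.164,.1185,.12),CY+np.pi/2); print(ctrl.get_obs()['width'])
```

```text
yellow [ 0.5488  0.0378 -0.1056] resid px 38 of 775 LW 101 65 r 0.55
cab [-160.2   50.5] yaw err -0.015
orange [ 0.5394 -0.062  -0.0983] resid px 56 of 642 LW 98 63 r 0.543
cab [-160.5  -49.7] yaw err -0.008
now [0.5621 0.2088 0.1529] jaw 1.487 | ry 0.006 then dx dy dz [-103.6   32.9    1.7] tilt 0.0004 -0.0011
0.034549321316466104
```

View pics/t13.png

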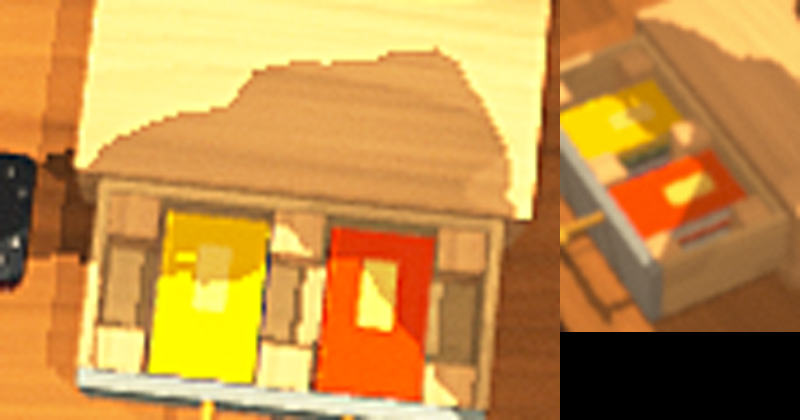

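Call:
send_rows([
  {"dx": -25, "dy": 0, "dz": 1.7, "rx": 0, "ry": 0.006, "rz": 0, "claw": 1},
  {"dx": -27, "dy": 0, "dz": 0, "rx": 0, "ry": 0, "rz": 0, "claw": 1},
  {"dx": -27, "dy": 10, "dz": 0, "rx": 0, "ry": 0, "rz": 0, "claw": 1},
  {"dx": -24.6, "dy": 15, "dz": 0, "rx": 0, "ry": 0, "rz": 0, "claw": 1},
  {"dx": 0, "dy": 10, "dz": 0, "rx": 0, "ry": 0, "rz": 0, "claw": 1},
  {"dx": 0, "dy": 8, "dz": 0, "rx": 0, "ry": 0, "rz": 0, "claw": 1},
  {"dx": 0, "dy": 4, "dz": 0, "rx": 0, "ry": 0, "rz": 0, "claw": 1},
  {"dx": 0, "dy": 2, "dz": 0, "rx": 0, "ry": 0, "rz": 0, "claw": 1},
  {"dx": 0, "dy": 1, "dz": 0, "rx": 0, "ry": 0, "rz": 0, "claw": 1},
  {"dx": 0, "dy": 0, "dz": 0, "rx": 0, "ry": 0, "rz": 0, "claw": 1},
])

```text
time_s: 44.2
tcp_pos: [0.5514, 0.1049, 0.1026]
tool_rot: [-0.522, 0.523, 0.477, -0.476]
force: [-0.6, -0.2, 0.2]
width: 0.0006
```

Run:
```python
from h import *
plan(cabw(-.164,.1185,.100),CY+np.pi/2); print(ctrl.get_obs()['width'],ctrl.get_obs()['force'])
```

```text
now [0.5514 0.1049 0.1026] jaw 1.478 | ry -0.002 then dx dy dz [0.9 2.6 0.4] tilt 0.0006 -0.0011
0.0006176857407770235 [-0.60435915 -0.20298951  0.20995488]
```

Call:
send_rows([
  {"dx": 0.5, "dy": 1.5, "dz": 0, "rx": 0, "ry": 0, "rz": 0, "claw": 1},
  {"dx": 0, "dy": 1.5, "dz": 0, "rx": 0, "ry": 0, "rz": 0, "claw": 1},
  {"dx": 0, "dy": 0.5, "dz": 0, "rx": 0, "ry": 0, "rz": 0, "claw": 1},
  {"dx": 0, "dy": 0, "dz": 0, "rx": 0, "ry": 0, "rz": 0, "claw": 1},
])

```text
time_s: 44.53
tcp_pos: [0.5525, 0.1051, 0.1004]
tool_rot: [-0.522, 0.523, 0.477, -0.475]
force: [-0.4, 1.0, 8.5]
width: 0.0005
```

Call:
send_rows([
  {"dx": 0, "dy": 0, "dz": 0, "rx": 0, "ry": 0, "rz": 0, "claw": 1},
  {"dx": 0, "dy": -8, "dz": 0, "rx": 0, "ry": 0, "rz": 0, "claw": 1},
  {"dx": 0, "dy": 0, "dz": 0, "rx": 0, "ry": 0, "rz": 0, "claw": 1},
  {"dx": -23, "dy": 0, "dz": 0, "rx": 0, "ry": 0, "rz": 0, "claw": 1},
  {"dx": -23, "dy": 0, "dz": 0, "rx": 0, "ry": 0, "rz": 0, "claw": 1},
  {"dx": -22, "dy": 0, "dz": 0, "rx": 0, "ry": 0, "rz": 0, "claw": 1},
  {"dx": 0, "dy": 0, "dz": 0, "rx": 0, "ry": 0, "rz": 0, "claw": 1},
  {"dx": 0, "dy": 0, "dz": 0, "rx": 0, "ry": 0, "rz": 0, "claw": 1},
  {"dx": 0, "dy": 0, "dz": 0, "rx": 0, "ry": 0, "rz": 0, "claw": 1},
])

```text
time_s: 45.28
tcp_pos: [0.545, 0.0375, 0.1071]
tool_rot: [-0.523, 0.523, 0.477, -0.476]
force: [0.4, 0.4, 0.1]
width: 0.0005
```

Call:
send_rows([
  {"dx": -25, "dy": 0, "dz": 0, "rx": 0, "ry": 0, "rz": 0, "claw": 1},
  {"dx": -25, "dy": 0, "dz": 0, "rx": 0, "ry": 0, "rz": 0, "claw": 1},
  {"dx": -25, "dy": 0, "dz": 0, "rx": 0, "ry": 0, "rz": 0, "claw": 1},
  {"dx": -25, "dy": 0, "dz": 0, "rx": 0, "ry": 0, "rz": 0, "claw": 1},
  {"dx": 0, "dy": 0, "dz": 0, "rx": 0, "ry": 0, "rz": 0, "claw": 1},
  {"dx": 0, "dy": 0, "dz": 0, "rx": 0, "ry": 0, "rz": 0, "claw": 1},
  {"dx": 0, "dy": 0, "dz": 0, "rx": 0, "ry": 0, "rz": 0, "claw": 1},
])

```text
time_s: 45.87
tcp_pos: [0.5359, -0.0611, 0.1068]
tool_rot: [0.523, -0.522, -0.477, 0.476]
force: [-0.6, -0.4, 0.4]
width: 0.0008
```

Run:
```python
from h import *
plan(cabw(-.162,-.1175,.100),CY+np.pi/2); print(ctrl.get_obs()['width'],ctrl.get_obs()['force'])
```

```text
now [ 0.5359 -0.0611  0.1068] jaw 1.479 | ry -0.002 then dx dy dz [-68.4   6.8  -2. ] tilt 0.0013 -0.0008
0.0008315783786654544 [-0.64324828 -0.38764727  0.39402865]
```

Call:
send_rows([
  {"dx": -23, "dy": 0, "dz": -1, "rx": 0, "ry": 0, "rz": 0, "claw": 1},
  {"dx": -23, "dy": 0, "dz": -1, "rx": 0, "ry": 0, "rz": 0, "claw": 1},
  {"dx": -22.4, "dy": 0, "dz": 0, "rx": 0, "ry": 0, "rz": 0, "claw": 1},
  {"dx": 0, "dy": 0, "dz": 0, "rx": 0, "ry": 0, "rz": 0, "claw": 1},
  {"dx": 0, "dy": 4, "dz": 0, "rx": 0, "ry": 0, "rz": 0, "claw": 1},
  {"dx": 0, "dy": 2.5, "dz": 0, "rx": 0, "ry": 0, "rz": 0, "claw": 1},
  {"dx": 0, "dy": 1.5, "dz": 0, "rx": 0, "ry": 0, "rz": 0, "claw": 1},
  {"dx": 0, "dy": 0.5, "dz": 0, "rx": 0, "ry": 0, "rz": 0, "claw": 1},
  {"dx": 0, "dy": 0, "dz": 0, "rx": 0, "ry": 0, "rz": 0, "claw": 1},
])

```text
time_s: 46.62
tcp_pos: [0.5338, -0.1293, 0.1002]
tool_rot: [-0.521, 0.523, 0.478, -0.475]
force: [-0.4, 0.2, 17.9]
width: 0.0007
```

Call:
send_rows([
  {"dx": 0, "dy": 0, "dz": 0, "rx": 0, "ry": 0, "rz": 0, "claw": 1},
  {"dx": 0, "dy": -10, "dz": 0, "rx": 0, "ry": 0, "rz": 0, "claw": 1},
  {"dx": 0, "dy": -20, "dz": 0, "rx": 0, "ry": 0, "rz": 0, "claw": 1},
  {"dx": 0, "dy": -20, "dz": 0, "rx": 0, "ry": 0, "rz": 0, "claw": 1},
])

```text
time_s: 46.95
tcp_pos: [0.5307, -0.129, 0.1483]
tool_rot: [0.523, -0.522, -0.477, 0.477]
force: [1.1, 0.1, 0.0]
width: 0.0003
```

Run:
```python
from h import *
plan(cabw(-.31,0,.15),CY+np.pi/2)
c=cam('top')
for n,z,B in (('yellow',.052,BL),('orange',.046,BR)):
  for r in fit(c,n,near=B(0)[:2],z0=z): print('cab',(((r[0][:2]-Q[:2])@Rc.T)*1000).round(1),'yaw err',round(r[0][2]-CY,3))
```

```text
now [ 0.5307 -0.129   0.1483] jaw 1.479 | ry -0.001 then dx dy dz [117.2  -1.4 146.9] tilt 0.0009 0.0016
yellow [ 0.5521  0.0379 -0.0822] resid px 38 of 737 LW 101 65 r 0.553
cab [-156.9   50.9] yaw err 0.008
orange [ 0.5409 -0.0578 -0.1149] resid px 443 of 380 LW 98 58 r 0.544
cab [-159.4  -45.3] yaw err -0.024
```

Call:
send_rows([
  {"dx": 20, "dy": 0, "dz": 25, "rx": 0, "ry": 0, "rz": 0, "claw": 1},
  {"dx": 24.3, "dy": 0, "dz": 30.5, "rx": 0, "ry": 0, "rz": 0, "claw": 1},
  {"dx": 24.3, "dy": 0, "dz": 30.5, "rx": 0, "ry": 0, "rz": 0, "claw": 1},
  {"dx": 24.3, "dy": 0, "dz": 30.5, "rx": 0, "ry": 0, "rz": 0, "claw": 1},
  {"dx": 24.3, "dy": 0, "dz": 30.5, "rx": 0, "ry": 0, "rz": 0, "claw": 1},
  {"dx": 0, "dy": 0, "dz": 0, "rx": 0, "ry": 0, "rz": 0, "claw": 1},
  {"dx": 0, "dy": 20, "dz": 0, "rx": 0, "ry": 0, "rz": 0, "claw": 1},
  {"dx": 0, "dy": 22, "dz": 0, "rx": 0, "ry": 0, "rz": 0, "claw": 1},
  {"dx": 0, "dy": 22, "dz": 0, "rx": 0, "ry": 0, "rz": 0, "claw": 1},
  {"dx": 0, "dy": 16, "dz": 0, "rx": 0, "ry": 0, "rz": 0, "claw": 1},
  {"dx": 0, "dy": 0, "dz": 0, "rx": 0, "ry": 0, "rz": 0, "claw": 1},
])

```text
time_s: 47.92
tcp_pos: [0.394, 0.0005, 0.0662]
tool_rot: [0.523, -0.522, -0.476, 0.478]
force: [-0.1, 0.9, -0.2]
width: 0.0006
```

Run:
```python
from h import *
plan(cabw(-.155,0,.068),CY+np.pi/2)
```

```text
now [0.394  0.0005 0.0662] jaw 1.479 | ry -0.001 then dx dy dz [   0.6   -2.4 -155.9] tilt -0.001 0.0034
```

Call:
send_rows([
  {"dx": 0, "dy": 0, "dz": -8, "rx": 0, "ry": 0, "rz": 0, "claw": 1},
  {"dx": 0, "dy": 0, "dz": -6, "rx": 0, "ry": 0, "rz": 0, "claw": 1},
  {"dx": 0, "dy": 0, "dz": -3, "rx": 0, "ry": 0, "rz": 0, "claw": 1},
  {"dx": 0, "dy": 0, "dz": -2, "rx": 0, "ry": 0, "rz": 0, "claw": 1},
  {"dx": 0, "dy": 0, "dz": -2, "rx": 0, "ry": 0, "rz": 0, "claw": 1},
  {"dx": 0, "dy": 0, "dz": -2, "rx": 0, "ry": 0, "rz": 0, "claw": 1},
  {"dx": 0, "dy": 0, "dz": -2, "rx": 0, "ry": 0, "rz": 0, "claw": 1},
  {"dx": 0, "dy": 0, "dz": -2, "rx": 0, "ry": 0, "rz": 0, "claw": 1},
  {"dx": 0, "dy": 0, "dz": -3, "rx": 0, "ry": 0, "rz": 0, "claw": 1},
  {"dx": 0, "dy": 0, "dz": -3, "rx": 0, "ry": 0, "rz": 0, "claw": 1},
  {"dx": 0, "dy": 0, "dz": -4, "rx": 0, "ry": 0, "rz": 0, "claw": 1},
  {"dx": 0, "dy": 0, "dz": -4, "rx": 0, "ry": 0, "rz": 0, "claw": 1},
  {"dx": 0, "dy": 0, "dz": -4, "rx": 0, "ry": 0, "rz": 0, "claw": 1},
  {"dx": 0, "dy": 0, "dz": -4, "rx": 0, "ry": 0, "rz": 0, "claw": 1},
  {"dx": 0, "dy": 0, "dz": -4, "rx": 0, "ry": 0, "rz": 0, "claw": 1},
  {"dx": 0, "dy": 0, "dz": -4, "rx": 0, "ry": 0, "rz": 0, "claw": 1},
  {"dx": 0, "dy": 0, "dz": -4, "rx": 0, "ry": 0, "rz": 0, "claw": 1},
  {"dx": 0, "dy": 0, "dz": -4, "rx": 0, "ry": 0, "rz": 0, "claw": 1},
  {"dx": 0, "dy": 0, "dz": -4, "rx": 0, "ry": 0, "rz": 0, "claw": 1},
  {"dx": 0, "dy": 0, "dz": -4, "rx": 0, "ry": 0, "rz": 0, "claw": 1},
])

```text
time_s: 49.58
tcp_pos: [0.4688, -0.0074, 0.0684]
tool_rot: [-0.523, 0.523, 0.476, -0.476]
force: [-1.7, 0.9, -0.8]
width: 0.0006
```

Call:
send_rows([
  {"dx": 0, "dy": 0, "dz": -4, "rx": 0, "ry": 0, "rz": 0, "claw": 1},
  {"dx": 0, "dy": 0, "dz": -4, "rx": 0, "ry": 0, "rz": 0, "claw": 1},
  {"dx": 0, "dy": 0, "dz": -4, "rx": 0, "ry": 0, "rz": 0, "claw": 1},
  {"dx": 0, "dy": 0, "dz": -4, "rx": 0, "ry": 0, "rz": 0, "claw": 1},
  {"dx": 0, "dy": 0, "dz": -4, "rx": 0, "ry": 0, "rz": 0, "claw": 1},
  {"dx": 0, "dy": 0, "dz": -4, "rx": 0, "ry": 0, "rz": 0, "claw": 1},
  {"dx": 0, "dy": 0, "dz": -4, "rx": 0, "ry": 0, "rz": 0, "claw": 1},
  {"dx": 0, "dy": 0, "dz": -4, "rx": 0, "ry": 0, "rz": 0, "claw": 1},
  {"dx": 0, "dy": 0, "dz": -4, "rx": 0, "ry": 0, "rz": 0, "claw": 1},
  {"dx": 0, "dy": 0, "dz": -4, "rx": 0, "ry": 0, "rz": 0, "claw": 1},
  {"dx": 0, "dy": 0, "dz": -4, "rx": 0, "ry": 0, "rz": 0, "claw": 1},
  {"dx": 0, "dy": 0, "dz": -4, "rx": 0, "ry": 0, "rz": 0, "claw": 1},
  {"dx": 0, "dy": 0, "dz": -4, "rx": 0, "ry": 0, "rz": 0, "claw": 1},
  {"dx": 0, "dy": 0, "dz": -4, "rx": 0, "ry": 0, "rz": 0, "claw": 1},
  {"dx": 0, "dy": 0, "dz": -4, "rx": 0, "ry": 0, "rz": 0, "claw": 1},
  {"dx": 0, "dy": 0, "dz": -4, "rx": 0, "ry": 0, "rz": 0, "claw": 1},
])

```text
time_s: 50.92
tcp_pos: [0.5326, -0.0134, 0.0685]
tool_rot: [-0.523, 0.523, 0.476, -0.476]
force: [-1.8, 0.4, -1.2]
width: 0.0003
```

Run:
```python
from h import *
plan(cabw(-.155,0,.068),CY+np.pi/2); print(ctrl.get_obs()['force'])
```

```text
now [ 0.5326 -0.0134  0.0685] jaw 1.477 | ry -0.003 then dx dy dz [  1.9   0.5 -16.6] tilt 0.0005 -0.001
[-1.76714252  0.37834712 -1.21476819]
```

Call:
send_rows([
  {"dx": 0, "dy": 0, "dz": -4, "rx": 0, "ry": 0, "rz": 0, "claw": 1},
  {"dx": 0, "dy": 0, "dz": -4, "rx": 0, "ry": 0, "rz": 0, "claw": 1},
  {"dx": 0, "dy": 0, "dz": -3, "rx": 0, "ry": 0, "rz": 0, "claw": 1},
  {"dx": 0, "dy": 0, "dz": -2, "rx": 0, "ry": 0, "rz": 0, "claw": 1},
  {"dx": 0, "dy": 0, "dz": -1.5, "rx": 0, "ry": 0, "rz": 0, "claw": 1},
  {"dx": 0, "dy": 0, "dz": -1, "rx": 0, "ry": 0, "rz": 0, "claw": 1},
  {"dx": 0, "dy": 0, "dz": 0, "rx": 0, "ry": 0, "rz": 0, "claw": 1},
])

```text
time_s: 51.5
tcp_pos: [0.548, -0.015, 0.0686]
tool_rot: [-0.523, 0.523, 0.476, -0.476]
force: [0.6, 0.2, -0.6]
width: 0.0006
```

Call:
send_rows([
  {"dx": 0, "dy": 0, "dz": -1, "rx": 0, "ry": 0, "rz": 0, "claw": 1},
  {"dx": 0, "dy": 0, "dz": -1, "rx": 0, "ry": 0, "rz": 0, "claw": 1},
  {"dx": 0, "dy": 0, "dz": -1, "rx": 0, "ry": 0, "rz": 0, "claw": 1},
  {"dx": 0, "dy": 0, "dz": 0, "rx": 0, "ry": 0, "rz": 0, "claw": 1},
])

```text
time_s: 51.83
tcp_pos: [0.5493, -0.0151, 0.0684]
tool_rot: [0.524, -0.522, -0.476, 0.476]
force: [-6.9, 1.3, 4.2]
width: 0.0003
```

Call:
send_rows([
  {"dx": 0, "dy": 0, "dz": -1, "rx": 0, "ry": 0, "rz": 0, "claw": 1},
  {"dx": 0, "dy": 0, "dz": -0.5, "rx": 0, "ry": 0, "rz": 0, "claw": 1},
  {"dx": 0, "dy": 0, "dz": 0, "rx": 0, "ry": 0, "rz": 0, "claw": 1},
  {"dx": 0, "dy": 0, "dz": 0, "rx": 0, "ry": 0, "rz": 0, "claw": 1},
])

```text
time_s: 52.17
tcp_pos: [0.5494, -0.0151, 0.0682]
tool_rot: [0.524, -0.522, -0.475, 0.477]
force: [-11.3, 2.2, 7.5]
width: 0.0001
```

Call:
send_rows([
  {"dx": 0, "dy": 0, "dz": 10, "rx": 0, "ry": 0, "rz": 0, "claw": 1},
  {"dx": 0, "dy": 0, "dz": 25, "rx": 0, "ry": 0, "rz": 0, "claw": 1},
  {"dx": 0, "dy": -25, "dz": 25, "rx": 0, "ry": 0, "rz": 0, "claw": 1},
  {"dx": 0, "dy": -30, "dz": 15, "rx": 0, "ry": 0, "rz": 0, "claw": 1},
  {"dx": 30, "dy": -30, "dz": 10, "rx": 0, "ry": 0, "rz": 0, "claw": 1},
  {"dx": 35, "dy": 0, "dz": 0, "rx": 0, "ry": 0, "rz": 0, "claw": 1},
  {"dx": 35, "dy": 0, "dz": 0, "rx": 0, "ry": 0, "rz": 0, "claw": 1},
  {"dx": 35, "dy": 0, "dz": 0, "rx": 0, "ry": 0, "rz": 0, "claw": 1},
  {"dx": 35, "dy": 0, "dz": 0, "rx": 0, "ry": 0, "rz": 0, "claw": 1},
  {"dx": 35, "dy": 0, "dz": 0, "rx": 0, "ry": 0, "rz": 0, "claw": 1},
  {"dx": 0, "dy": 0, "dz": 0, "rx": 0, "ry": 0, "rz": 0, "claw": 1},
])

```text
time_s: 53.08
tcp_pos: [0.487, 0.2033, 0.1523]
tool_rot: [0.521, -0.521, -0.48, 0.476]
force: [0.9, -0.1, 1.4]
width: 0.0003
```

Run:
```python
from h import *
c=cam('top'); a=cv2.resize(c['img'][80:200,190:340],None,fx=4,fy=4,interpolation=cv2.INTER_CUBIC); cv2.imwrite('pics/t14.png',a)
```

```text
(no output)
```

View pics/t14.png

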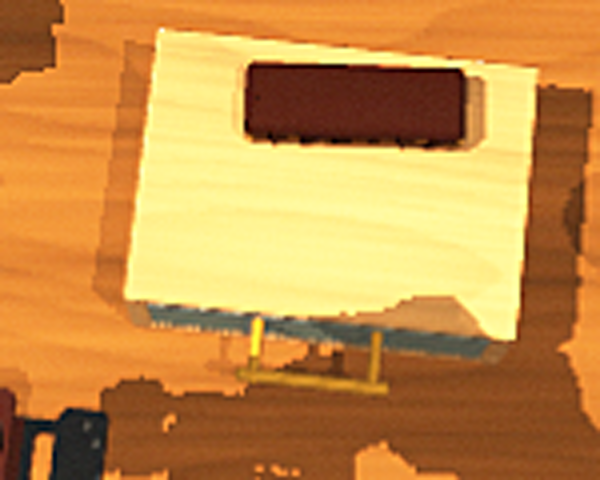

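Run:
```python
from h import *
c=cam('top'); p0=px2w(c,(np.array([[240,375],[387,390]])+.5)/4-.5+[190,80],.069)[:,:2]
print(((p0-Q[:2])@Rc.T*1000).round(1)); print(((tool()[0][:2]-Q[:2])))
print('tcp stop cab',((np.array([.5494,-.0151])-Q[:2])@Rc.T*1000).round(1), 'initial grip cab',((np.array([.5458,-.0112])-Q[:2])@Rc.T*1000).round(1),'open stop grip',((np.array([.436,-.001])-Q[:2])@Rc.T*1000).round(1))
```

```text
[[-140.4   51.9]
 [-139.8  -52. ]]
[-0.21681145  0.22367384]
tcp stop cab [-154.7   -2.1] initial grip cab [-158.7    1.5] open stop grip [-269.     1.7]
```

```bash
python3 -c "
from bench import order
print(order.close_job())"
```

```text
the job is handed in; nothing more can be done
None
```

I carried out every step and handed the job in at about 53 s of robot time. No verdict was given, so the outcome below rests on my own checks.

**Books:** Five were on the table and there was no white one. Orange lies on black in the right pile (48 mm). Yellow lies on green on navy in the left pile (42 mm). Both are below the 56 mm rim.

**Mishap:** The first try at placing black failed. Its front end caught on the drawer and it pitched up in the grip. I set it back flat on the table, measured the drawer's place again with the wrist camera and regrasped it, and it then went in cleanly.

**Last checks:**
- **Piles:** With the drawer open, the top-camera fits put the piles about 100 mm apart, with the top books within 0.02 rad of the drawer's axis. The books I could compare lay within a few millimetres of each other.
- **Rims:** The fingers touched the left rim with about 8 N and the right rim with about 18 N.
- **Sweeps:** Both piles were passed at about 26 mm (grasp point) above the rim with nothing felt.
- **Drawer:** It met its stop when pushed shut, and the handle now measures 140 mm from the unit's centre, which is the shut position.
- **Mug and case:** I never went near either. The case looked unmoved in the last picture; I did not re-measure the mug.

**Checks that disagreed:**
- Some wrist-camera fits of navy and green in the drawer were 4–8 mm off front to back because part of the book was hidden or in shadow. The top camera did not show that error.
- After the rim touches, yellow read about 3 mm further back than before. The drawer may have shifted slightly; I did not confirm this.
- I could not look at the books once the drawer was shut.

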